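# Put the sockets back in their case and shut it

### The job

Put the three short sockets away in the socket case, each standing upright, open end up, right down in the foam cut-out made for its size, and then shut the lid fully. Leave the two deep sockets and the wheel bearing where they are on the bench: they do not belong to this set.

Things in the scene. Friction and masses are not known exactly. Their poses are not given: they have to be found in the camera images.
- socket_small_mid (a point): The small short socket of the set: plain bright steel cylinder 22 mm in diameter and 40 mm tall, standing upright, its open hexagon end up (the lowest 6 mm is 3 mm slimmer in diameter). This point is its centre, 20 mm above its foot; z is its axis. Loose, 60 g give or take a quarter.
- socket_medium_mid (a point): The medium short socket of the set: plain bright steel cylinder 35 mm in diameter and 44 mm tall, standing upright, its open hexagon end up (the lowest 6 mm is 3 mm slimmer in diameter). This point is its centre, 22 mm above its foot; z is its axis. Loose, 140 g give or take a quarter.
- socket_large_mid (a point): The large short socket of the set: plain bright steel cylinder 48 mm in diameter and 46 mm tall, standing upright, its open hexagon end up (the lowest 6 mm is 3 mm slimmer in diameter). This point is its centre, 23 mm above its foot; z is its axis. Loose, 270 g give or take a quarter.
- deep_slim_mid (a point): A deep (long) socket, not part of this set: same bright steel and same 22 mm diameter as the small short socket, but 78 mm tall, standing upright on the bench. Too tall for the case. This point is its centre, 39 mm above its foot. Loose.
- deep_wide_mid (a point): A deep (long) socket, not part of this set: same bright steel and same 35 mm diameter as the medium short socket, but 78 mm tall, standing upright on the bench. Too tall for the case. This point is its centre, 39 mm above its foot. Loose.
- bearing_mid (a point): A wheel ball bearing lying flat on the bench, steel, 47 mm outside diameter, 20 mm bore, 14 mm thick: from above a ring about as wide as the large socket, but low and with balls showing. This point is its centre. Loose; not part of the set.
- insert_small: Black foam insert for the small socket, fixed in the case: 80 x 80 mm, 18 mm high, one central round cut-out 34 mm wide, 14 mm deep. Origin: centre of its underside; cut-out floor 4 mm, block top 18 mm above it. Inserts stand in a row along their x, 84 mm apart, in any order, on the lid's free-edge side of the case; row ends are 52 mm from the end walls (centre to wall).
- insert_medium: Black foam insert for the medium socket, fixed in the case: 80 x 80 mm, 18 mm high, one central round cut-out 47 mm wide, 14 mm deep. Origin: centre of its underside; cut-out floor 4 mm, block top 18 mm above it. The case, fixed: grey, 280 mm along the inserts' x, 164 mm wide, 60 mm high, walls 4 mm. Its long wall on the inserts' -y side is 50 mm from their centres.
- insert_large: Black foam insert for the large socket, fixed in the case: 80 x 80 mm, 18 mm high, one central round cut-out 60 mm wide, 14 mm deep. Origin: centre of its underside; cut-out floor 4 mm, block top 18 mm above it. The lid hinges on the case's long wall on the inserts' +y side. A fixed ratchet, up to 43 mm above the bench, lies along that side, 55 mm or more from the inserts' centres.
- lid_edge (a point): Lid of the case: flat, 280 x 164 x 12 mm, starts open, about upright. This point: outer face, mid free edge, 4 mm in from it. x along the hinge, y to the hinge, z out of the outer face (up when shut). Hinge line: 160 mm along +y and 12 mm along -z from here. Stiff: stays where left, moves at about 4 N here, shut it stops on the rim. Shut it by pushing the outer face over and down; no latching.
Things that resemble listed ones, but are neither listed nor needed, are in the scene too. Leave any black or blue look-alike of the part that bears socket_medium_mid alone. Leave any purple look-alike of the insert_small alone.

How it is judged:
On the way:
1. all three short sockets stand released in their own cut-outs while the lid is still open (horizontal distance between socket_small_mid and insert_small below 0.01 m and z of socket_small_mid in the frame of insert_small between 0.02 and 0.028 m and angle between each of socket_small_mid, socket_medium_mid, socket_large_mid's own z axis and vertical below 0.12 rad and linear speed of each of socket_small, socket_medium, socket_large below 0.03 m/s and not (contact force between socket_small and the fingers above 0.3 N) and horizontal distance between socket_medium_mid and insert_medium below 0.01 m and z of socket_medium_mid in the frame of insert_medium between 0.022 and 0.03 m and not (contact force between socket_medium and the fingers above 0.3 N) and horizontal distance between socket_large_mid and insert_large below 0.01 m and z of socket_large_mid in the frame of insert_large between 0.023 and 0.031 m and not (contact force between socket_large and the fingers above 0.3 N) and angle between lid_edge's own z axis and vertical above 0.6 rad), for 0.2 s.
At the end, for the whole second after the job is handed in: Each short socket stands at rest in the insert of its own size: centre within 10 mm of the insert's centre, foot on the cut-out's floor to within 4 mm, upright within 7 degrees, open end up; the lid is shut to within 3 degrees; the deep sockets and the bearing are where they were, to within 30 mm (horizontal distance between socket_small_mid and insert_small below 0.01 m and z of socket_small_mid in the frame of insert_small between 0.02 and 0.028 m and angle between each of socket_small_mid, socket_medium_mid, socket_large_mid's own z axis and vertical below 0.12 rad and linear speed of each of socket_small, socket_medium, socket_large below 0.03 m/s and horizontal distance between socket_medium_mid and insert_medium below 0.01 m and z of socket_medium_mid in the frame of insert_medium between 0.022 and 0.03 m and horizontal distance between socket_large_mid and insert_large below 0.01 m and z of socket_large_mid in the frame of insert_large between 0.023 and 0.031 m and angle between lid_edge's own z axis and vertical below 0.05 rad); the robot touches nothing.
It fails at once if the slim deep socket is moved more than 30 mm or knocked over (distance of deep_slim_mid from where it was at the start of the episode above 0.03 m or angle between deep_slim_mid's own z axis and vertical above 0.5 rad).
It fails at once if the wide deep socket is moved more than 30 mm or knocked over (distance of deep_wide_mid from where it was at the start of the episode above 0.03 m or angle between deep_wide_mid's own z axis and vertical above 0.5 rad).
It fails at once if the wheel bearing is moved more than 30 mm or knocked over (distance of bearing_mid from where it was at the start of the episode above 0.03 m or angle between bearing_mid's own z axis and vertical above 0.5 rad).
It also fails if it takes over 88 s, if anything falls off the work surface, if the arm or the gripper's body presses on something with over 40 N, if the wrist force passes 120 N, or if a joint passes its speed limit or range.

### The arm

A 7-joint arm with a two-finger parallel gripper is mounted at the origin on the work surface. World frame = base frame: x ahead of the robot, y to its left, z up, the work surface at z = 0. Lengths are in m, angles in rad, forces in N, time in s.
With the tool pointing down it reaches from about 0.35 to 0.9 m from the base axis. Payload 19.9 kg.
Tool frame: the origin (TCP) lies midway between the tips of the shut fingers; the grasp point (between the pads) lies ctrl.pinch_z behind it (ctrl.pinch_z is the distance from the TCP to the grasp point, in m); z points along the fingers, y is the direction in which the jaws open and shut (so a half turn about z gives the same grasp; the last joint's range is limited). The gripper opens to 85 mm and grips with 20 to 120 N. Pads are 22 mm wide; open, the fingers measure 114 mm over their backs; the gripper's body (76 mm by 85 mm) begins 54 mm behind the grasp point. The pads swing forward as they close: fully open they stand 13 mm farther back than shut.
Start: joints at [-1.331, 0.417, -0.01, 1.614, 0.005, 1.111, -0.053], TCP at [0.173, 0.601, 0.202] pointing down, gripper open.
Joint ranges: [-2.81, 2.81], [-0.39, 2.02], [-1.27, 1.25], [0.06, 2.57], [-1.19, 4.33], [0.19, 2], [-2.82, 2.82]. Speed limits (rad/s): [1.89, 1.89, 2.39, 2.39, 3.01, 3.01, 3.01].

### API

Orientations are given as a rotation vector (axis times angle).
In Python, from station import telemetry, snapshot, close_job, ctrl gives the robot as it stands.
- The arm moves only by the tool play_rows, never from a script. Its argument "commands" is a list that holds one entry, the list of rows, each a list of 6 numbers: the shift along the tool's x, y, z in m, then the turn, a rotation vector about the tool's x, y, z in degrees. In form: [[[x, y, z, wx, wy, wz], ...]]. A call has 1 to 10 rows; each row is the pose to reach, as a shift and turn from the pose measured when the call began, along the tool's axes at that moment; what a row does not reach only later rows make up. A row lasts 1/10 s, in which the tool goes at most 50 mm and 8.59 degrees, less where a joint would pass 70% of its speed; a pose out of reach is approached as far as the arm can. A call with a gripper value outside its range is refused whole. "gripper" is the gripper command: -1 is shut, 1 is fully open, values between are in proportion, set as the call begins (left out, the last holds). The fingers move at their own pace and stop on an object; "squeeze" is the grip in N (left out, the last holds). Time passes only in rows, so rows that repeat a pose let the fingers close. It gives the time, the measured TCP pose, the force and the opening at its end, in the units of the state.
- telemetry.get_obs(): the state, without advancing time (a new reading comes with each control period).
- snapshot(name): name is "scene" or "top" or "wrist"; returns a dict with "color" (480x640x3 uint8, blue, green, red), "fov_y" (degrees; the focal length in pixels is half the picture's height over the tangent of half this angle, whatever the lens; pixels are square), "cx", "cy" (the principal point, pixels), "k1" (the pictures are not rectified: a ray, as slopes to the right and down, at radius r is drawn at 1 + k1 r^2 times it, then the intrinsics apply), "extrinsics" (4x4, takes a point from camera to world coordinates). Camera axes: x right, y up, looking along -z (the intrinsics and any distortion apply to the point x, -y, -z); pixel columns grow to the right and rows downward; lengths in m; the calibration is good to about 2 mm. A picture is of the moment at which its call begins. There is no depth.
- close_job(): hands the job in, once; it reports no verdict.
The state is a dict: "time": time; "joints": joint angles; "qd": joint speeds; "tau": joint torques, N m; "position": TCP position; "tool_rot": TCP orientation; "force": force on the tool from outside, world axes, zero at the start; "torque": the same for the moment, N m; "opening": finger opening in m.
Only numpy, scipy, OpenCV 4.12 (cv2) and the standard library are available. Lean on these libraries where they do the work, as an engineer would, in place of code of your own. Each camera call takes 0.05 s, during which the arm holds its last target.

## Working session

There is one attempt and no reset: what is moved stays moved. The work goes in short steps, Python scripts to look and compute and a tool call to move; the robot and the scene stay as the last step left them, time stands still between calls to the robot, and variables do not carry over. Pictures are saved under pics/ and viewed, and the job is handed in when it is done.

Besides the shell and the picture viewer there is one more tool, called after "Call:" as name(argument=value, ...), one argument or row to a line, values as JSON. play_rows: Moves the arm, as the interface text tells. Its arguments: {"type":"object","properties":{"commands":{"type":"array"},"gripper":{"type":"number"},"squeeze":{"type":"number"}},"required":["commands"]}

```bash
mkdir -p pics; ls
python3 - <<'E'
from station import telemetry, snapshot, ctrl
import cv2
print(telemetry.get_obs()); print(ctrl.pinch_z)
for n in ["scene","top","wrist"]:
    s=snapshot(n); cv2.imwrite(f"pics/{n}0.png",s["color"]); print(n,s["fov_y"],s["cx"],s["cy"],s["k1"],s["extrinsics"])
E
```

```text
pics
{'time': 0.0, 'joints': array([-1.33149364,  0.4179851 , -0.01032143,  1.61417533,  0.00466395,
        1.11070592, -0.05295126]), 'qd': array([ 0.00120018,  0.00069571, -0.0003543 , -0.00164823, -0.00233517,
        0.00151   , -0.00068945]), 'tau': array([-5.22104383e-04, -8.64456940e+01,  6.78650793e-01, -4.34912038e+01,
        1.90462387e-02,  7.50716863e-03,  9.60789976e-06]), 'position': array([0.17308843, 0.60014924, 0.20135277]), 'tool_rot': array([-4.39529006e-01, -3.11057011e+00,  1.95344274e-03]), 'force': array([-0.56203825, -0.30512256, -0.32285506]), 'torque': array([-0.01551536,  0.02599044, -0.02233598]), 'opening': 0.0853231355029217}
0.0187
scene 49.798284430916446 321.65183846791734 232.9262832964996 0.00914306724442457 [[-0.55317262 -0.72897369  0.40323369  0.86933057]
 [ 0.83304517 -0.48751692  0.26146321  0.13342381]
 [ 0.00598345  0.48054616  0.87694902  0.78864639]
 [ 0.          0.          0.          1.        ]]
top 56.06898515730618 323.4341607267558 235.73684739588865 0.015684317655999026 [[-0.02257143  0.99507659 -0.09650443  0.48247545]
 [-0.99879301 -0.01823256  0.04560812 -0.07731438]
 [ 0.04362405  0.09741739  0.99428708  0.7670518 ]
 [ 0.          0.          0.          1.        ]]
wrist 66.96712000898368 315.85939095445417 241.47097895919947 -0.06153737630159863 [[ 0.27808292 -0.91748323 -0.28441942  0.10240755]
 [ 0.96055554  0.26508332  0.08404696  0.62114558]
 [-0.00171684 -0.29657267  0.95500874  0.37310873]
 [ 0.          0.          0.          1.        ]]
```

View pics/scene0.png

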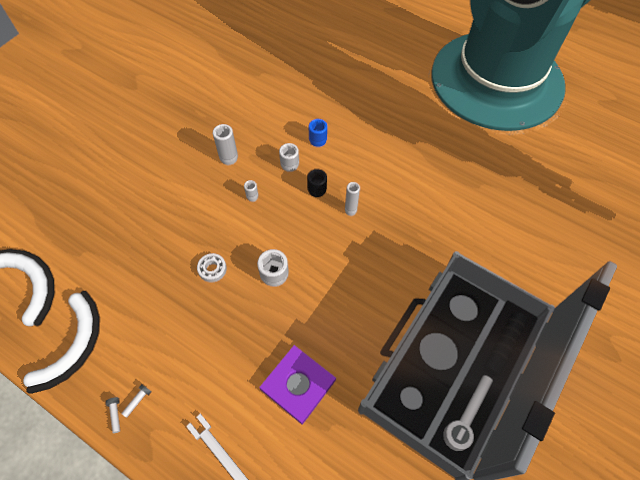

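View pics/top0.png

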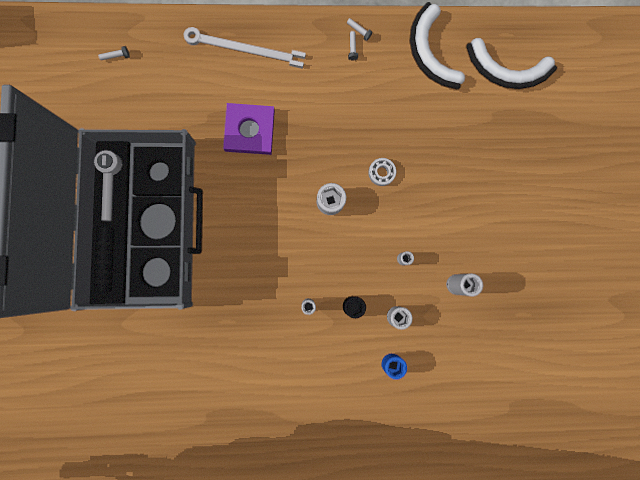

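View pics/wrist0.png

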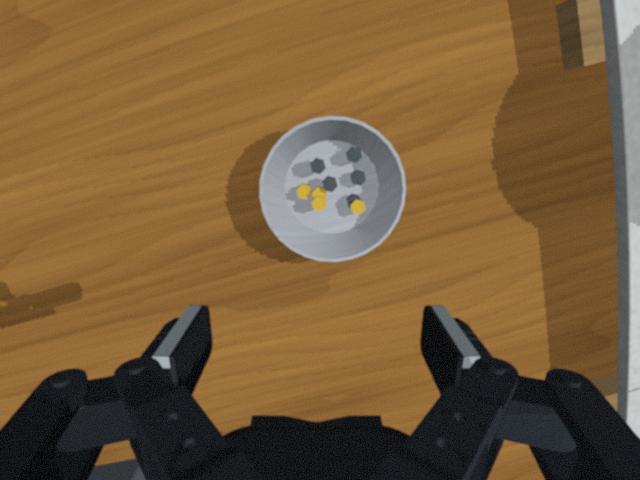

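```bash
cat > h.py <<'E'
import numpy as np, cv2
from station import telemetry, snapshot, ctrl
from scipy.spatial.transform import Rotation as R
def K(s):
    f=240/np.tan(np.radians(s["fov_y"])/2); return np.array([[f,0,s["cx"]],[0,f,s["cy"]],[0,0,1.]])
def ray(s,uv):
    p=cv2.undistortPoints(np.array(uv,float).reshape(-1,1,2),K(s),np.array([s["k1"],0,0,0.]))[:,0]
    d=np.c_[p[:,0],-p[:,1],-np.ones(len(p))]@s["extrinsics"][:3,:3].T
    return s["extrinsics"][:3,3],d
def plane(s,uv,z):
    o,d=ray(s,uv); return o+d*((z-o[2])/d[:,2])[:,None]
def tri(s1,u1,s2,u2):
    o1,d1=ray(s1,[u1]);o2,d2=ray(s2,[u2]);d1=d1[0]/np.linalg.norm(d1);d2=d2[0]/np.linalg.norm(d2)
    A=np.c_[d1,-d2];t=np.linalg.lstsq(A,o2-o1,rcond=None)[0]
    p,q=o1+t[0]*d1,o2+t[1]*d2; return (p+q)/2,np.linalg.norm(p-q)
def proj(s,P):
    T=np.linalg.inv(s["extrinsics"]);c=np.atleast_2d(P)@T[:3,:3].T+T[:3,3];c=c*[1,-1,-1]
    return cv2.projectPoints(c.reshape(-1,1,3),np.zeros(3),np.zeros(3),K(s),np.array([s["k1"],0,0,0.]))[0][:,0]
def togo(target_tcp,yaw=None):
    """shift in tool axes from the current pose; yaw: world angle of the jaw (tool y) axis, tool down"""
    o=telemetry.get_obs();r=R.from_rotvec(o["tool_rot"]);sh=r.inv().apply(np.array(target_tcp)-o["position"])
    out=[1000*sh]
    m=r.as_matrix();cur=np.degrees(np.arctan2(m[1,1],m[0,1]))
    if yaw is not None:
        y=(yaw-cur+90)%180-90; a=np.radians(cur+y)
        Y=np.array([np.cos(a),np.sin(a),0]);Z=np.array([0,0,-1.]);X=np.cross(Y,Z)
        rv=(r.inv()*R.from_matrix(np.c_[X,Y,Z])).as_rotvec(degrees=True); out.append(rv)
    print("pos",o["position"].round(4),"yaw",cur.round(1),"open",round(o["opening"],4),"q7",o["joints"][6].round(2),"t",round(o["time"],1))
    print("shift mm",out[0].round(1),"turn deg",out[1].round(2) if yaw is not None else "")
E
python3 - <<'E'
from h import *
s=snapshot("top");im=s["color"];cv2.imwrite("pics/t1.png",cv2.resize(im[150:390,280:500],None,fx=2.5,fy=2.5,interpolation=cv2.INTER_CUBIC))
cv2.imwrite("pics/t2.png",cv2.resize(im[110:320,60:240],None,fx=2.8,fy=2.8,interpolation=cv2.INTER_CUBIC))
c=snapshot("scene");cv2.imwrite("pics/s1.png",cv2.resize(c["color"][230:480,350:640],None,fx=2.4,fy=2.4,interpolation=cv2.INTER_CUBIC))
cv2.imwrite("pics/s2.png",cv2.resize(c["color"][100:300,180:380],None,fx=3,fy=3,interpolation=cv2.INTER_CUBIC))
for n,uv,z in [("L",(331,198),.046),("S",(406,258),.04),("M",(400,317),.044),("bear",(382,172),.014),("dslim",(308,307),.078),("dwide",(470,285),.078),("blk",(354,307),.044),("inS",(159,171),.022),("inL",(157,221),.022),("inM",(156,272),.022)]:
    print(n,plane(s,[uv],z).round(4))
E
```

```text
L [[ 0.6138 -0.1241  0.046 ]]
S [[ 0.5142 -0.2443  0.04  ]]
M [[ 0.4202 -0.2298  0.044 ]]
bear [[ 0.6634 -0.2147  0.014 ]]
dslim [[ 0.4416 -0.0831  0.078 ]]
dwide [[ 0.469  -0.3331  0.078 ]]
blk [[ 0.4377 -0.1566  0.044 ]]
inS [[0.6674 0.1585 0.022 ]]
inL [[0.584  0.1608 0.022 ]]
inM [[0.5008 0.1613 0.022 ]]
```

View pics/t1.png

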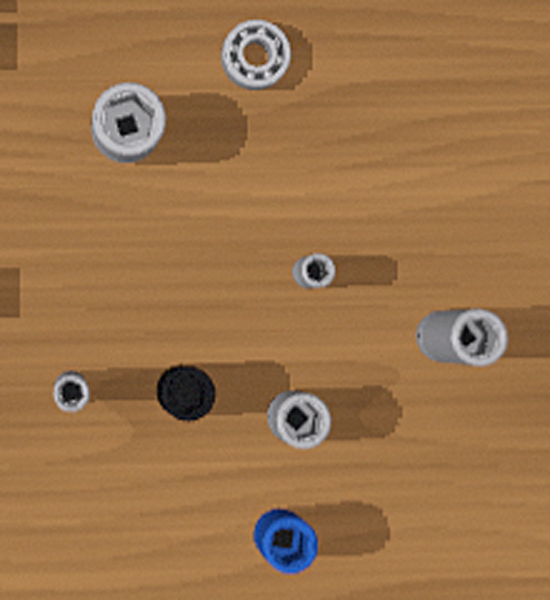

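View pics/t2.png

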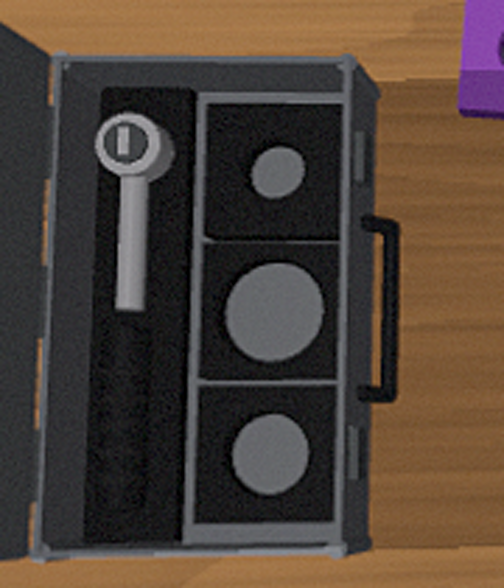

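View pics/s1.png

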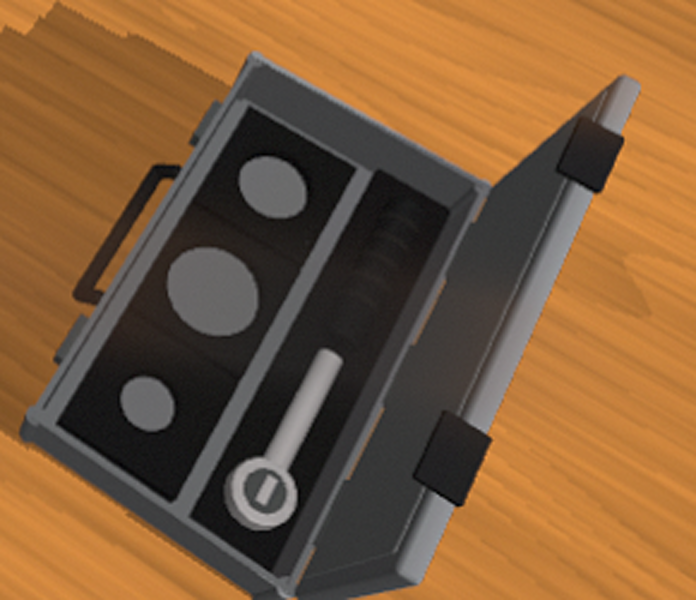

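View pics/s2.png

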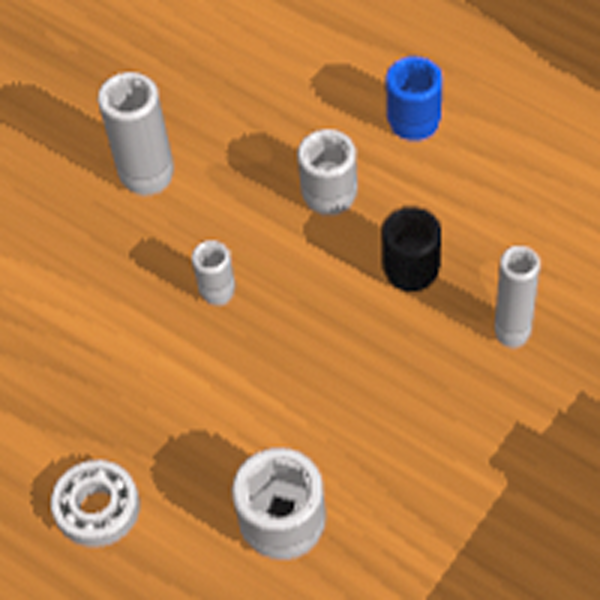

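```bash
cat > m.py <<'E'
from h import *
t=snapshot("top");c=snapshot("scene")
def blob(s,uv,lo,w=16,satmax=70):
    im=s["color"];hsv=cv2.cvtColor(im,cv2.COLOR_BGR2HSV);m=((hsv[...,1]<satmax)&(hsv[...,2]>lo)).astype(np.uint8)
    k=np.zeros_like(m);u,v=uv;k[v-w:v+w,u-w:u+w]=m[v-w:v+w,u-w:u+w]
    cs=cv2.findContours(k,cv2.RETR_EXTERNAL,cv2.CHAIN_APPROX_NONE)[0];cc=max(cs,key=cv2.contourArea)
    return cv2.fitEllipse(cc) 
f=K(t)[0,0]
for n,uv,lo,w,z in [("L",(331,198),190,22,.046),("S",(406,258),190,12,.04),("M",(400,317),190,18,.044),("bear",(382,172),150,18,.014),("dslim",(308,307),190,12,.078),("dwide",(470,285),190,16,.078)]:
    e=blob(t,uv,lo,w);p=plane(t,[e[0]],z)[0];print(n,np.round(e[0],1),"diam mm",np.round(np.array(e[1])*(0.767-z)/f*1000,1),p.round(4),"scene px",proj(c,p).round(1))
for n,u1,u2 in [("inS",(159,171),(411,398)),("inL",(157,221),(438,351)),("inM",(156,272),(463,308))]:
    e=blob(t,u1,80,24,60);g=blob(c,u2,80,26,60)
    print(n,np.round(e[0],1),np.round(e[1],1),np.round(g[0],1),np.round(g[1],1),tri(t,e[0],c,g[0]),plane(t,[e[0]],.008).round(4),plane(c,[g[0]],.008).round(4))
E
python3 m.py
```

```text
L [331. 197.] diam mm [41.8 42.5] [ 0.6154 -0.1242  0.046 ] scene px [[272.2 262. ]]Traceback (most recent call last):
  File "m.py", line 10, in <module>
    e=blob(t,uv,lo,w);p=plane(t,[e[0]],z)[0];print(n,np.round(e[0],1),"diam mm",np.round(np.array(e[1])*(0.767-z)/f*1000,1),p.round(4),"scene px",proj(c,p).round(1))
  File "m.py", line 7, in blob
    return cv2.fitEllipse(cc)
           ~~~~~~~~~~~~~~^^^^
cv2.error: OpenCV(4.12.0) /io/opencv/modules/imgproc/src/shapedescr.cpp:361: error: (-201:Incorrect size of input array) There should be at least 5 points to fit the ellipse in function 'fitEllipseNoDirect'
```

```bash
sed -i 's/,190,/,150,/g' m.py; python3 m.py
```

```text
L [330.8 197.1] diam mm [44.2 45.3] [ 0.6153 -0.1238  0.046 ] scene px [[272.4 262.1]]
S [406.8 257.7] diam mm [19.8 20. ] [ 0.5147 -0.2455  0.04  ] scene px [[250.3 184.9]]
M [400.8 318.2] diam mm [32.6 33.7] [ 0.4183 -0.2311  0.044 ] scene px [[289.1 150.3]]
bear [382.1 170.6] diam mm [42.8 43.9] [ 0.6658 -0.2149  0.014 ] scene px [[211.1 265.7]]
dslim [307.8 307.1] diam mm [19.7 21.4] [ 0.4414 -0.0828  0.078 ] scene px [[353.4 186.9]]
dwide [471.  284.7] diam mm [31.9 33.6] [ 0.4694 -0.3346  0.078 ] scene px [[223.  131.2]]
inS [158.7 171.1] [16.  18.7] [411.  397.8] [19.3 22.5] (array([0.66900864, 0.16152562, 0.01471837]), np.float64(0.0003557576078086902)) [[0.6708 0.1635 0.008 ]] [[0.6672 0.1619 0.008 ]]
inL [157.6 220.8] [32.5 34.7] [438.1 351. ] [33.1 39.5] (array([0.58530163, 0.16250118, 0.01412807]), np.float64(0.00026917350384792334)) [[0.5862 0.1643 0.008 ]] [[0.583  0.1628 0.008 ]]
inM [156.2 271.7] [25.6 27.5] [463.1 307.7] [22.2 28.7] (array([0.50144006, 0.16334919, 0.01469219]), np.float64(0.00026083479993321953)) [[0.5017 0.1654 0.008 ]] [[0.4982 0.1637 0.008 ]]
```

Run:
```python
from h import *
togo([.40,.25,.33],45); togo([.6153,-.1238,.16],-0.6)
```

```text
pos [0.1732 0.6005 0.2019] yaw 73.9 open 0.0855 q7 -0.05 t 0.5
shift mm [-315.  -273.9 -128. ] turn deg [-1.000e-02  1.000e-02  2.891e+01]
pos [0.1732 0.6005 0.2019] yaw 73.9 open 0.0855 q7 -0.05 t 0.5
shift mm [-625.5 -573.4   42. ] turn deg [-1.000e-02  1.000e-02  7.451e+01]
```

Call:
play_rows(
  commands=[
    [[0,0,-0.05,0,0,0],[0,0,-0.1,0,0,0],[-0.03,-0.03,-0.125,0,0,5],[-0.07,-0.06,-0.13,0,0,10],[-0.1,-0.09,-0.13,0,0,15],[-0.14,-0.12,-0.13,0,0,20],[-0.18,-0.15,-0.13,0,0,25],[-0.21,-0.18,-0.13,0,0,30],[-0.25,-0.22,-0.13,0,0,35],[-0.28,-0.25,-0.13,0,0,40]],
  ],
)

```text
time: 1.45
position: [0.3735, 0.2808, 0.3322]
tool_rot: [-1.482, -2.77, -0.001]
force: [1.5, -0.2, 0.6]
opening: 0.0856
```

Run:
```python
from h import *
togo([.6153,-.1238,.16],-0.6)
```

```text
pos [0.3735 0.2808 0.3322] yaw 33.7 open 0.0856 q7 -0.12 t 1.4
shift mm [-470.8  -23.5  172. ] turn deg [ 2.000e-02 -2.000e-02  3.431e+01]
```

Call:
play_rows(
  commands=[
    [[-0.04,0,0,0,0,4],[-0.08,0,0,0,0,8],[-0.13,-0.01,0,0,0,12],[-0.18,-0.01,0,0,0,16],[-0.23,-0.01,0.0,0,0,20],[-0.28,-0.015,0.03,0,0,24],[-0.33,-0.02,0.06,0,0,28],[-0.38,-0.023,0.1,0,0,32],[-0.43,-0.023,0.14,0,0,34],[-0.47,-0.023,0.17,0,0,34.3]],
  ],
)

```text
time: 2.45
position: [0.5962, -0.0936, 0.1887]
tool_rot: [2.234, 2.209, 0.001]
force: [0.7, 1.9, 0.9]
opening: 0.0855
```

Run:
```python
from h import *
togo([.6153,-.1238,.16],-0.6)
s=snapshot("wrist");cv2.imwrite("pics/w1.png",s["color"]);print(proj(s,[.6153,-.1238,.046]),s["extrinsics"][:3,3])
```

```text
pos [ 0.5962 -0.0936  0.1887] yaw -0.6 open 0.0855 q7 0.35 t 2.5
shift mm [-30.   19.5  28.7] turn deg [ 0.04 -0.03 -0.04]
[[335.02925748 249.57041961]] [ 0.59869718 -0.018379    0.36041373]
```

View pics/w1.png

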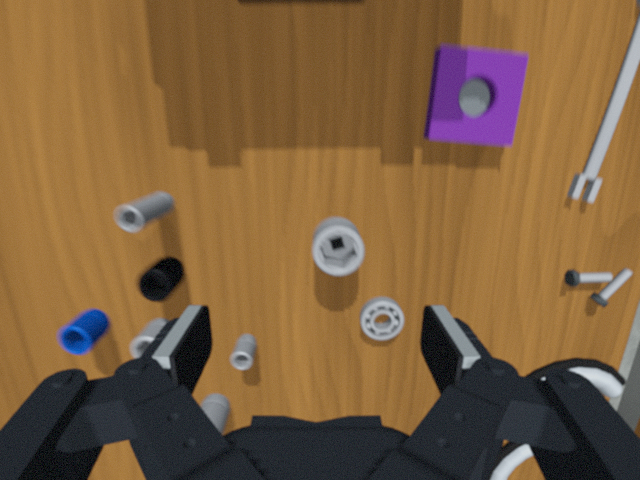

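```bash
cat > w.py <<'E'
from h import *
import sys
# usage: u v lo w z
u,v,lo,w=map(int,sys.argv[1:5]);z=float(sys.argv[5])
s=snapshot("wrist");im=s["color"];hsv=cv2.cvtColor(im,cv2.COLOR_BGR2HSV);m=((hsv[...,1]<70)&(hsv[...,2]>lo)).astype(np.uint8)
k=np.zeros_like(m);k[v-w:v+w,u-w:u+w]=m[v-w:v+w,u-w:u+w]
cc=max(cv2.findContours(k,cv2.RETR_EXTERNAL,cv2.CHAIN_APPROX_NONE)[0],key=cv2.contourArea);e=cv2.fitEllipse(cc)
print(np.round(e,1) if 0 else e,plane(s,[e[0]],z).round(4))
P=plane(s,cc[:,0,:],z);(x,y),r=cv2.minEnclosingCircle(P[:,:2].astype(np.float32));print("circle on plane",x,y,"diam",2*r)
o=im.copy();cv2.ellipse(o,e,(0,0,255),1);cv2.imwrite("pics/"+sys.argv[6],cv2.resize(o[max(0,v-60):v+60,max(0,u-60):u+60],None,fx=4,fy=4))
E
python3 w.py 338 250 185 36 .046 w1c.png
```

```text
((337.8708801269531, 243.73687744140625), (46.97745895385742, 47.621788024902344), 28.70011329650879) [[ 0.6161 -0.1227  0.046 ]]
circle on plane 0.6163113713264465 -0.12332364171743393 diam 0.045841701328754425
```

View pics/w1c.png

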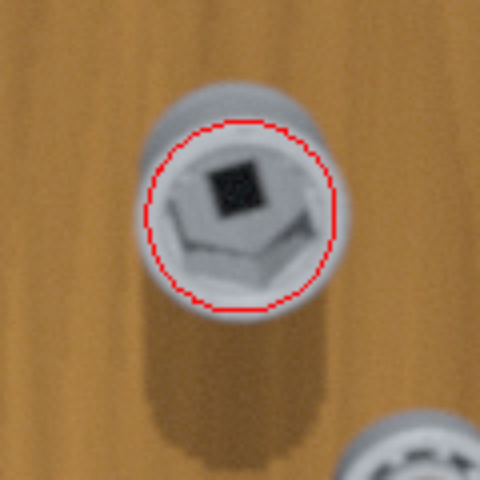

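Run:
```python
from h import *
togo([.616,-.1245,.016],-0.6)
```

```text
pos [ 0.5945 -0.097   0.1854] yaw -0.9 open 0.0859 q7 0.35 t 2.5
shift mm [-26.7  22.9 169.3] turn deg [-0.33  0.14 -0.29]
```

Call:
play_rows(
  commands=[
    [[-0.027,0.022,0.04,0,0,0],[-0.027,0.022,0.08,0,0,0],[-0.027,0.022,0.09,0,0,0],[-0.027,0.022,0.09,0,0,0],[-0.027,0.022,0.09,0,0,0]],
  ],
)

```text
time: 3.05
position: [0.6165, -0.1241, 0.0974]
tool_rot: [-2.237, -2.204, 0.007]
force: [0.2, -0.3, 0.8]
opening: 0.0854
```

Run:
```python
from h import *
togo([.616,-.1245,.016],-0.6)
s=snapshot("wrist");cv2.imwrite("pics/w2.png",s["color"]);print(proj(s,[.616,-.1245,.046]),s["extrinsics"][:3,3])
togo([.616,-.1245,.016],-0.6)
```

```text
pos [ 0.6165 -0.1241  0.0974] yaw -0.8 open 0.0854 q7 0.45 t 3.0
shift mm [-0.2 -0.2 81.4] turn deg [-0.21  0.14 -0.24]
[[312.59322498 250.89068717]] [ 0.62000674 -0.04834642  0.2688955 ]
pos [ 0.6167 -0.1241  0.0977] yaw -0.8 open 0.085 q7 0.45 t 3.1
shift mm [-0.2 -0.4 81.7] turn deg [-0.17  0.14 -0.25]
```

View pics/w2.png

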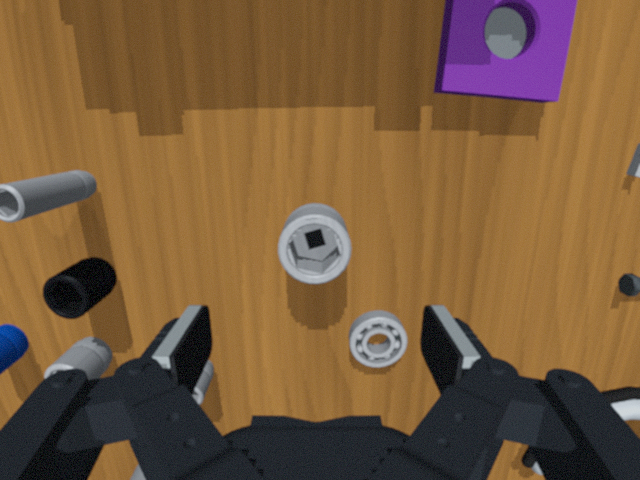

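Call:
play_rows(
  commands=[
    [[0,0,0.03,0,0,0],[0,0,0.06,0,0,0],[0,0,0.075,0,0,0],[0,0,0.081,0,0,0],[0,0,0.081,0,0,0],[0,0,0.081,0,0,0]],
  ],
)

```text
time: 3.7
position: [0.6173, -0.1244, 0.0182]
tool_rot: [2.237, 2.204, -0.004]
force: [0.1, 0.7, -0.1]
opening: 0.0852
```

Call:
play_rows(
  commands=[
    [[0,0,0,0,0,0],[0,0,0,0,0,0],[0,0,0,0,0,0],[0,0,0,0,0,0],[0,0,0,0,0,0],[0,0,0,0,0,0],[0,0,0,0,0,0]],
  ],
  gripper=-1,
  squeeze=40,
)

```text
time: 4.4
position: [0.6173, -0.1245, 0.0181]
tool_rot: [2.237, 2.204, -0.004]
force: [-0.5, 0.1, 0.4]
opening: 0.0001
```

Call:
play_rows(
  commands=[
    [[0,0,0,0,0,0],[0,0,-0.01,0,0,0],[0,0,-0.04,0,0,0],[0,0,-0.08,0,0,0],[0,0,-0.12,0,0,0],[0,0,-0.15,0,0,0],[0,0,-0.16,0,0,0],[0,0,-0.16,0,0,0]],
  ],
)

```text
time: 5.2
position: [0.6181, -0.1242, 0.1799]
tool_rot: [2.236, 2.203, -0.001]
force: [0.2, -0.2, -0.6]
opening: 0.0
```

Run:
```python
from h import *
togo([.5853,.163,.176],-0.6)
s=snapshot("wrist");cv2.imwrite("pics/w3.png",s["color"])
print(telemetry.get_obs()["force"])
```

```text
pos [ 0.6181 -0.1242  0.1799] yaw -0.8 open 0.0 q7 0.4 t 5.2
shift mm [286.7 -37.    3.2] turn deg [ 0.09  0.14 -0.24]
[-0.27741318  0.48591177 -0.86789134]
```

View pics/w3.png

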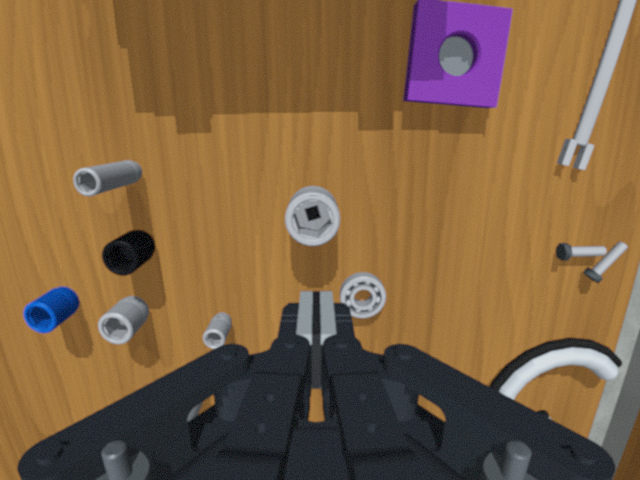

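Run:
```python
from h import *
s=snapshot("wrist");o=telemetry.get_obs();r=R.from_rotvec(o["tool_rot"])
print(o["position"],r.as_matrix().round(3))
for d in (0,-.0187): print(d,proj(s,o["position"]+r.apply([0,0,d])))
print(s["extrinsics"].round(3)); print(proj(s,[.616,-.1245,.046]))
t=snapshot("top");cv2.imwrite("pics/t3.png",t["color"]);print(proj(t,o["position"]))
c=snapshot("scene");cv2.imwrite("pics/s3.png",c["color"]);print(proj(c,o["position"]))
```

```text
[ 0.61702489 -0.12383722  0.17736716] [[ 0.015  1.    -0.002]
 [ 1.    -0.015 -0.002]
 [-0.002 -0.002 -1.   ]]
0 [[311.47382585 281.58686507]]
-0.0187 [[311.09993085 297.64749562]]
[[ 1.     0.015  0.005  0.62 ]
 [-0.016  0.954  0.299 -0.048]
 [ 0.    -0.299  0.954  0.35 ]
 [ 0.     0.     0.     1.   ]]
[[312.05078403 220.72928975]]
[[336.70651864 177.79840149]]
[[264.15139415 221.48808297]]
```

View pics/s3.png

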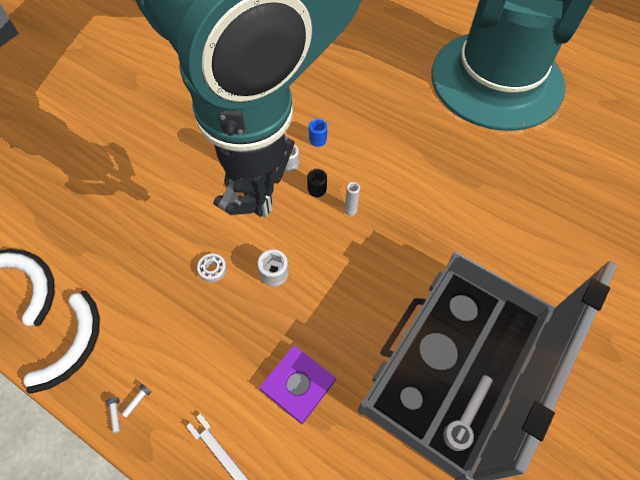

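View pics/t3.png

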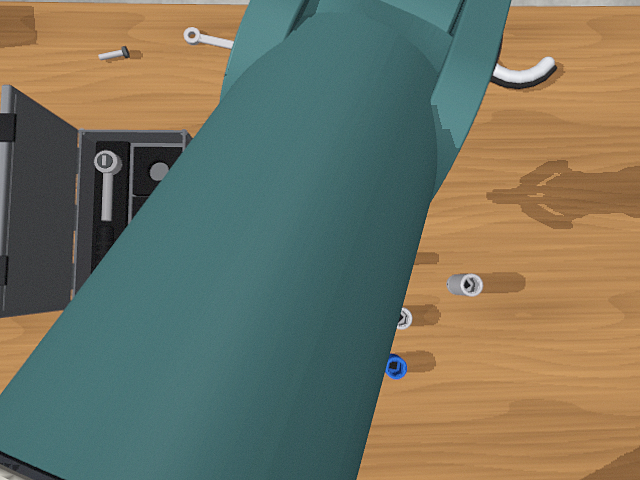

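Run:
```python
from h import *
s=snapshot("wrist");c=snapshot("scene")
cv2.imwrite("pics/a.png",np.hstack([cv2.resize(s["color"][250:400,240:400],None,fx=2.5,fy=2.5),cv2.resize(c["color"][160:260,200:300],(400,375))]))
print(tri(s,(317,293),c,(267,214)))
```

```text
(array([ 0.61938354, -0.11386765,  0.21005204]), np.float64(0.00026669568937416133))
```

View pics/a.png

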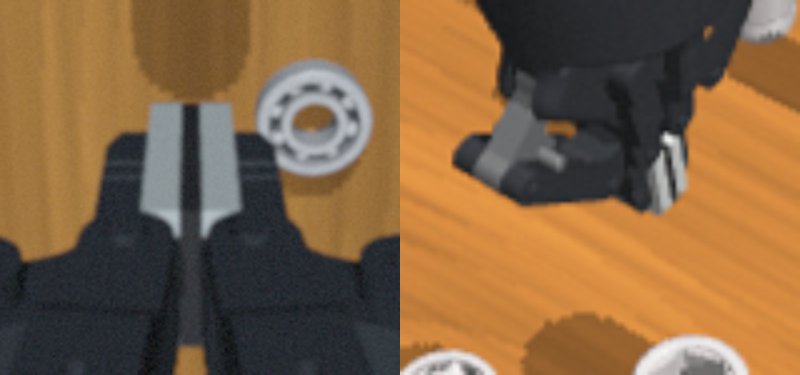

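Call:
play_rows(
  commands=[
    [[0.04,0,0.04,0,0,0],[0.075,0,0.08,0,0,0],[0.08,0,0.12,0,0,0],[0.08,0,0.155,0,0,0],[0.08,0,0.16,0,0,0],[0.08,0,0.16,0,0,0],[0.08,0,0.16,0,0,0]],
  ],
)

```text
time: 6.2
position: [0.6187, -0.0453, 0.0186]
tool_rot: [2.238, 2.203, -0.004]
force: [-0.2, -1.1, 1.2]
opening: -0.0001
```

Run:
```python
from h import *
o=telemetry.get_obs();print(o["position"],o["force"])
c=snapshot("scene");cv2.imwrite("pics/s4.png",cv2.resize(c["color"][160:340,200:400],None,fx=3,fy=3));print(proj(c,o["position"]))
```

```text
[ 0.61871744 -0.04529144  0.01861606] [-0.1890135  -1.11016451  1.19258249]
[[312.31972694 295.89312148]]
```

View pics/s4.png

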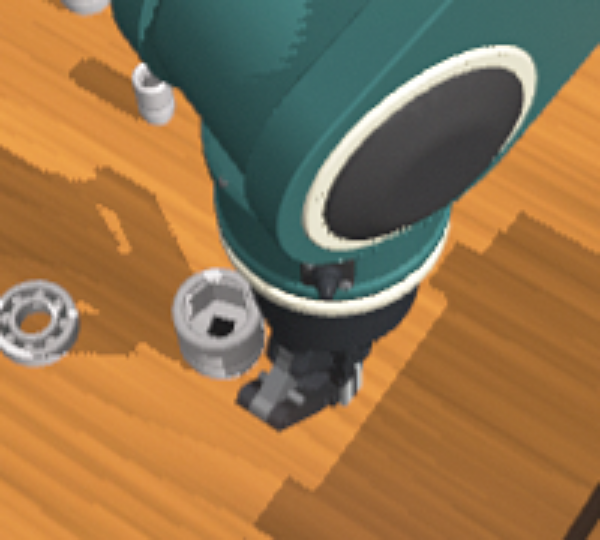

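Call:
play_rows(
  commands=[
    [[0,0,0.01,0,0,0],[0,0,0.012,0,0,0],[0,0,0.012,0,0,0]],
  ],
)

```text
time: 6.55
position: [0.6188, -0.0452, 0.0068]
tool_rot: [2.238, 2.203, -0.003]
force: [-0.5, 0.2, -0.0]
opening: 0.0006
```

Call:
play_rows(
  commands=[
    [[0,0,0.004,0,0,0],[0,0,0.004,0,0,0]],
  ],
)

```text
time: 6.75
position: [0.6185, -0.0451, 0.0023]
tool_rot: [2.238, 2.203, -0.004]
force: [-0.4, -0.0, -0.5]
opening: 0.0001
```

Call:
play_rows(
  commands=[
    [[0,0,0.003,0,0,0],[0,0,0.003,0,0,0]],
  ],
)

```text
time: 6.95
position: [0.6183, -0.0451, -0.0011]
tool_rot: [2.238, 2.204, -0.004]
force: [-0.3, 0.3, -0.3]
opening: 0.0
```

Call:
play_rows(
  commands=[
    [[0,0,0.004,0,0,0],[0,0,0.004,0,0,0]],
  ],
)

```text
time: 7.15
position: [0.618, -0.045, -0.0057]
tool_rot: [2.238, 2.204, -0.005]
force: [-0.3, 0.3, -0.6]
opening: -0.0002
```

Call:
play_rows(
  commands=[
    [[0,0,0.004,0,0,0],[0,0,0.004,0,0,0]],
  ],
)

```text
time: 7.35
position: [0.6176, -0.045, -0.0102]
tool_rot: [-2.238, -2.204, 0.006]
force: [-0.0, -0.3, -0.4]
opening: -0.0001
```

Run:
```python
from h import *
o=telemetry.get_obs();print(o["position"],o["force"])
c=snapshot("scene");cv2.imwrite("pics/s5.png",cv2.resize(c["color"][240:340,260:380],None,fx=6,fy=6));print((proj(c,o["position"])-[260,240])*6)
w=snapshot("wrist");cv2.imwrite("pics/w5.png",w["color"])
```

```text
[ 0.61761363 -0.04501592 -0.01024701] [-0.02355874 -0.29739313 -0.44937461]
[[318.05128808 372.19142558]]
```

View pics/s5.png

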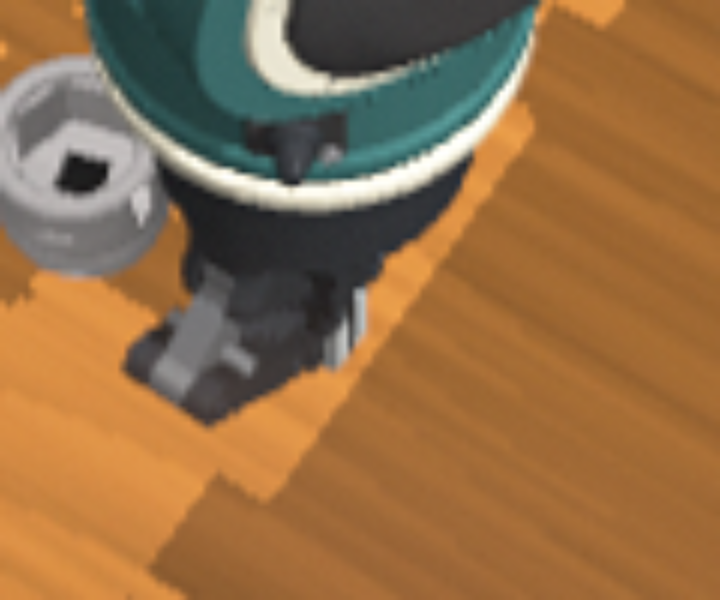

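View pics/w5.png

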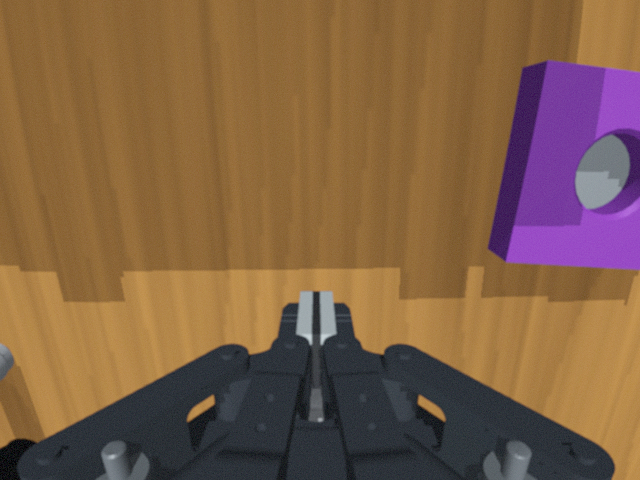

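Call:
play_rows(
  commands=[
    [[0,0,0.004,0,0,0],[0,0,0.008,0,0,0],[0,0,0.008,0,0,0]],
  ],
)

```text
time: 7.75
position: [0.6175, -0.045, -0.0185]
tool_rot: [-2.238, -2.204, 0.006]
force: [-1.1, 0.5, 0.8]
opening: -0.0001
```

Call:
play_rows(
  commands=[
    [[0,0,0.003,0,0,0],[0,0,0.003,0,0,0]],
  ],
)

```text
time: 7.95
position: [0.6172, -0.045, -0.0219]
tool_rot: [-2.238, -2.204, 0.007]
force: [0.6, -0.4, -0.3]
opening: -0.0002
```

Call:
play_rows(
  commands=[
    [[0,0,0.003,0,0,0],[0,0,0.003,0,0,0]],
  ],
)

```text
time: 8.15
position: [0.6169, -0.045, -0.0253]
tool_rot: [-2.238, -2.203, 0.008]
force: [0.2, 0.1, 0.2]
opening: -0.0002
```

Call:
play_rows(
  commands=[
    [[0,0,0.002,0,0,0],[0,0,0.002,0,0,0]],
  ],
)

```text
time: 8.35
position: [0.6168, -0.045, -0.0276]
tool_rot: [-2.238, -2.203, 0.008]
force: [-0.9, 0.5, -0.4]
opening: -0.0001
```

Call:
play_rows(
  commands=[
    [[0,0,0.002,0,0,0],[0,0,0.002,0,0,0]],
  ],
)

```text
time: 8.55
position: [0.617, -0.045, -0.0292]
tool_rot: [-2.238, -2.203, 0.007]
force: [-1.6, 0.1, 7.7]
opening: 0.0
```

Call:
play_rows(
  commands=[
    [[0,0,0.002,0,0,0],[0,0,0.002,0,0,0]],
  ],
)

```text
time: 8.75
position: [0.6173, -0.0449, -0.0293]
tool_rot: [-2.237, -2.203, 0.005]
force: [-15.0, 3.0, 38.7]
opening: -0.0001
```

Run:
```python
from h import *
o=telemetry.get_obs();print(o["position"],o["force"])
c=snapshot("scene");cv2.imwrite("pics/s6.png",cv2.resize(c["color"][240:340,260:380],None,fx=6,fy=6));
w=snapshot("wrist");print(w["extrinsics"][:3,3])
```

```text
[ 0.61727202 -0.0449357  -0.0293246 ] [-15.02060684   3.02785919  38.7396736 ]
[0.62086995 0.0305684  0.14225492]
```

View pics/s6.png

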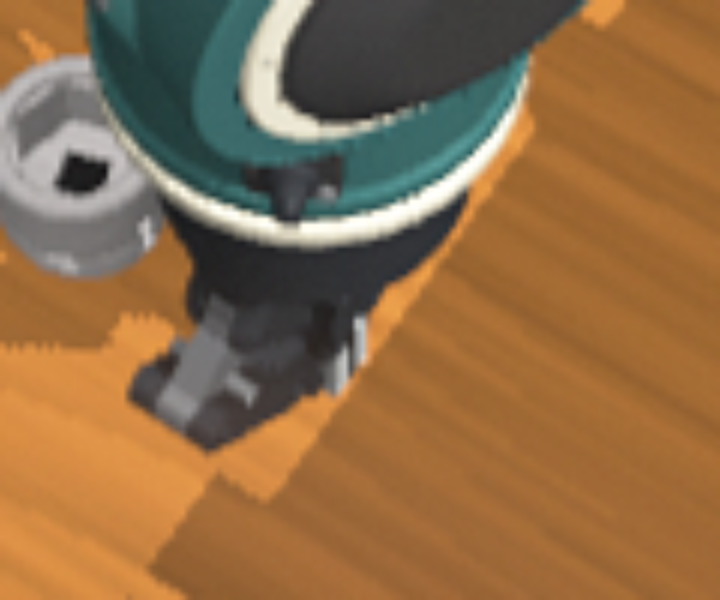

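Call:
play_rows(
  commands=[
    [[0,0,-0.02,0,0,0],[0,0,-0.06,0,0,0],[0,0,-0.1,0,0,0],[-0.02,0,-0.12,0,0,0],[-0.05,0,-0.12,0,0,0],[-0.08,0,-0.12,0,0,0],[-0.08,0,-0.12,0,0,0]],
  ],
  gripper=1,
)

```text
time: 9.55
position: [0.6158, -0.1297, 0.0913]
tool_rot: [2.244, 2.198, -0.007]
force: [0.2, -0.5, -0.3]
opening: 0.0853
```

```bash
python3 - <<'E'
from h import *
s=snapshot("wrist");cv2.imwrite("pics/w6.png",s["color"]);print(proj(s,[.616,-.1245,.046]))
togo([.616,-.1245,-.016],-0.6)
print(telemetry.get_obs()["force"])
E
python3 w.py 313 245 185 40 .046 w6c.png
```

```text
[[313.37562748 245.635303  ]]
pos [ 0.616  -0.1271  0.0909] yaw -1.1 open 0.0855 q7 0.45 t 9.6
shift mm [  2.8   0.3 106.9] turn deg [-0.21  0.11 -0.49]
[ 0.63503706  1.05366174 -0.31383985]
((306.4717102050781, 220.95314025878906), (13.318793296813965, 35.76667022705078), 71.37616729736328) [[ 0.6124 -0.1058  0.046 ]]
circle on plane 0.6120333671569824 -0.10579589009284973 diam 0.02481922321021557
```

View pics/w6.png

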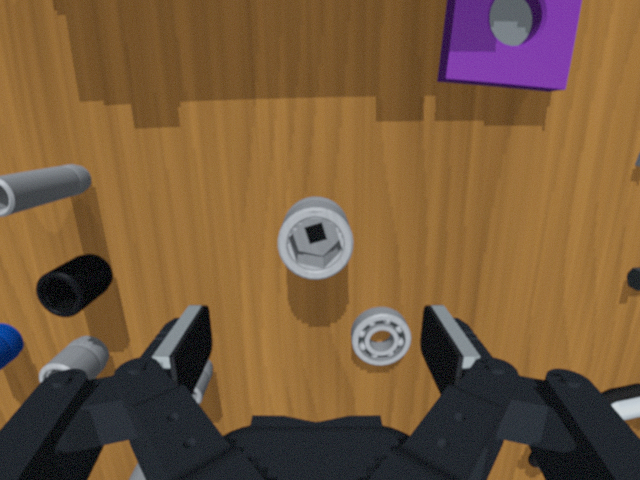

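Call:
play_rows(
  commands=[
    [[0.0035,0.001,0.04,0,0,0],[0.0035,0.001,0.07,0,0,0],[0.0035,0.001,0.095,0,0,-0.5],[0.0035,0.001,0.107,0,0,-0.5],[0.0035,0.001,0.107,0,0,-0.5],[0.0035,0.001,0.107,0,0,-0.5]],
  ],
)

```text
time: 10.25
position: [0.6175, -0.1217, -0.0154]
tool_rot: [-2.23, -2.212, 0.005]
force: [0.5, -0.0, 0.3]
opening: 0.0855
```

Call:
play_rows(
  commands=[
    [[0,0,0,0,0,0],[0,0,0,0,0,0],[0,0,0,0,0,0],[0,0,0,0,0,0],[0,0,0,0,0,0],[0,0,0,0,0,0],[0,0,0,0,0,0]],
  ],
  gripper=-1,
  squeeze=40,
)

```text
time: 10.95
position: [0.6179, -0.1217, -0.0145]
tool_rot: [-2.23, -2.212, 0.003]
force: [-2.6, 1.2, 10.6]
opening: 0.0469
```

Call:
play_rows(
  commands=[
    [[0,0,-0.01,0,0,0],[0,0,-0.04,0,0,0],[0,0,-0.08,0,0,0],[0,0,-0.12,0,0,0],[0,0,-0.15,0,0,0],[0,0,-0.16,0,0,0],[0,0,-0.16,0,0,0]],
  ],
)

```text
time: 11.65
position: [0.6188, -0.1215, 0.147]
tool_rot: [2.23, 2.212, -0.0]
force: [-0.5, -0.0, -2.4]
opening: 0.0472
```

Run:
```python
from h import *
s=snapshot("wrist");cv2.imwrite("pics/w7.png",s["color"])
togo([.5853,.163,.14],-0.6)
print(telemetry.get_obs()["force"])
c=snapshot("scene");cv2.imwrite("pics/s7.png",cv2.resize(c["color"][140:300,200:400],None,fx=3,fy=3))
```

```text
pos [ 0.6181 -0.1213  0.1453] yaw -0.5 open 0.0471 q7 0.42 t 11.7
shift mm [284.  -35.    5.2] turn deg [-0.11  0.03  0.15]
[ 0.15258977  0.44451531 -3.91202142]
```

View pics/w7.png

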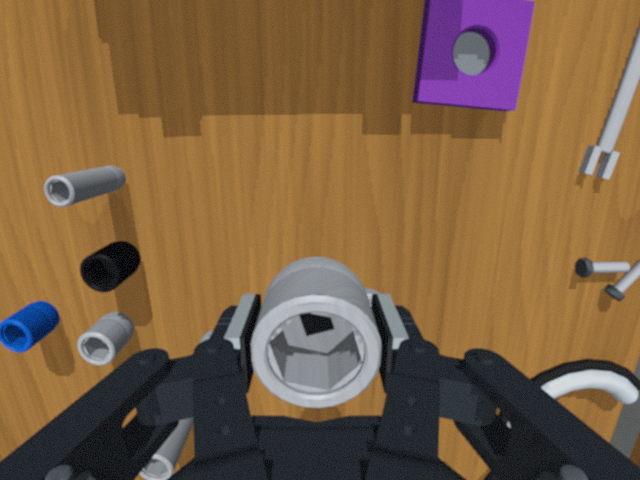

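View pics/s7.png

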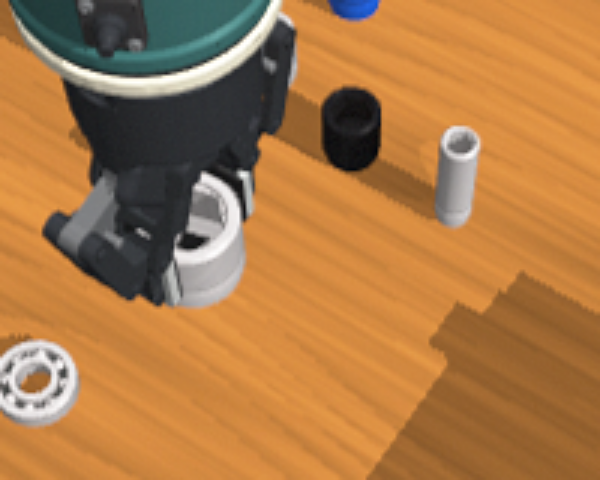

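Call:
play_rows(
  commands=[
    [[0.04,-0.005,-0.01,0,0,0],[0.08,-0.01,-0.01,0,0,0],[0.12,-0.015,-0.01,0,0,0],[0.16,-0.02,-0.01,0,0,0],[0.19,-0.03,-0.01,0,0,0],[0.2,-0.035,-0.01,0,0,0],[0.2,-0.035,-0.01,0,0,0],[0.2,-0.035,-0.01,0,0,0]],
  ],
)

```text
time: 12.55
position: [0.5841, 0.0779, 0.1537]
tool_rot: [-2.23, -2.21, 0.006]
force: [1.1, -0.5, -1.3]
opening: 0.0467
```

Run:
```python
from h import *
s=snapshot("wrist");cv2.imwrite("pics/w8.png",s["color"])
for z in (.008,.022):print(proj(s,[[.669,.162,z],[.5853,.163,z],[.5015,.164,z]]))
togo([.5853,.163,.14],-0.6)
o=telemetry.get_obs();print(plane(s,[(316,350)],o["position"][2]+.0605))
```

```text
[[414.94388081 118.01946625]
 [314.85522302 117.2084534 ]
 [214.84504017 117.59948012]]
[[419.44748586 117.54374259]
 [314.74214284 116.66474139]
 [210.13205981 117.10823966]]
pos [0.5843 0.0775 0.1539] yaw -0.5 open 0.0468 q7 0.07 t 12.6
shift mm [85.5  0.3 13.8] turn deg [-0.23  0.09  0.05]
[[0.58614637 0.07859096 0.21441733]]
```

View pics/w8.png

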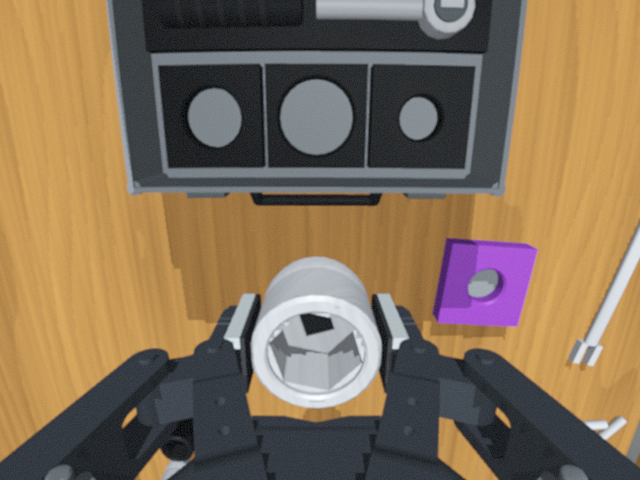

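Call:
play_rows(
  commands=[
    [[0.03,0,0,0,0,0],[0.06,0,0.01,0,0,0],[0.08,0,0.03,0,0,0],[0.0845,0,0.05,0,0,0],[0.0845,0,0.06,0,0,0],[0.0845,0,0.06,0,0,0],[0.0845,0,0.06,0,0,0]],
  ],
)

```text
time: 13.3
position: [0.5855, 0.1604, 0.0944]
tool_rot: [-2.233, -2.208, 0.006]
force: [-0.4, 0.0, -2.3]
opening: 0.047
```

Run:
```python
from h import *
s=snapshot("wrist");cv2.imwrite("pics/w9.png",s["color"]);c=snapshot("scene");cv2.imwrite("pics/s9.png",c["color"])
togo([.5845,.162,-.0065],-0.6)
```

```text
pos [0.5855 0.1611 0.0948] yaw -0.6 open 0.0467 q7 -0.03 t 13.4
shift mm [  1.   -0.8 101.3] turn deg [-0.15  0.06 -0.02]
```

View pics/s9.png

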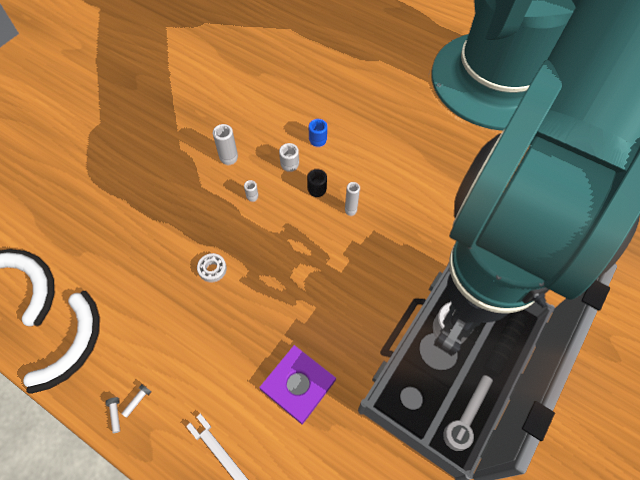

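View pics/w9.png

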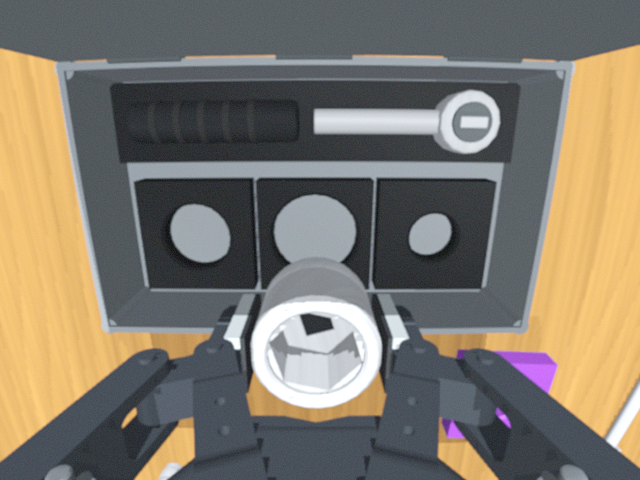

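Run:
```python
from h import *
s=snapshot("wrist");o=telemetry.get_obs()
print(plane(s,[(316,352)],o["position"][2]+.0605),plane(s,[(315,231),(430,233),(201,234)],.008).round(4))
togo([.5845,.162,-.0065],-0.6)
```

```text
[[0.58755954 0.16067843 0.15523508]] [[0.5866 0.1642 0.008 ]
 [0.6722 0.1618 0.008 ]
 [0.5015 0.1629 0.008 ]]
pos [0.5855 0.1614 0.0947] yaw -0.6 open 0.047 q7 -0.03 t 13.4
shift mm [  0.7  -0.7 101.2] turn deg [-0.16  0.06  0.  ]
```

Call:
play_rows(
  commands=[
    [[0.0025,-0.0005,0.03,0,0,0],[0.0025,-0.0005,0.06,0,0,0],[0.0025,-0.0005,0.08,0,0,0],[0.0025,-0.0005,0.09,0,0,0],[0.0025,-0.0005,0.09,0,0,0],[0.0025,-0.0005,0.09,0,0,0]],
  ],
)

```text
time: 14.05
position: [0.5855, 0.1638, 0.0059]
tool_rot: [-2.233, -2.209, 0.002]
force: [-0.5, -0.6, -1.8]
opening: 0.0467
```

Call:
play_rows(
  commands=[
    [[0,0,0.004,0,0,0],[0,0,0.004,0,0,0]],
  ],
)

```text
time: 14.25
position: [0.5858, 0.164, 0.0024]
tool_rot: [-2.233, -2.21, 0.001]
force: [-0.8, -0.0, -2.6]
opening: 0.0474
```

Call:
play_rows(
  commands=[
    [[0,0,0.003,0,0,0],[0,0,0.003,0,0,0]],
  ],
)

```text
time: 14.45
position: [0.5858, 0.1641, -0.0006]
tool_rot: [-2.233, -2.21, 0.001]
force: [-0.3, -0.4, -2.0]
opening: 0.0466
```

Call:
play_rows(
  commands=[
    [[0,0,0.003,0,0,0],[0,0,0.003,0,0,0]],
  ],
)

```text
time: 14.65
position: [0.5856, 0.1641, -0.004]
tool_rot: [-2.233, -2.209, 0.001]
force: [0.2, 0.7, -2.3]
opening: 0.0468
```

Call:
play_rows(
  commands=[
    [[0,0,0.003,0,0,0],[0,0,0.003,0,0,0]],
  ],
)

```text
time: 14.85
position: [0.5861, 0.1641, -0.0066]
tool_rot: [-2.233, -2.209, -0.0]
force: [-0.3, -0.4, 4.7]
opening: 0.0468
```

Run:
```python
from h import *
s=snapshot("wrist");cv2.imwrite("pics/w10.png",s["color"])
togo([.5845,.162,-.0065],-0.6)
```

```text
pos [ 0.5861  0.1641 -0.0066] yaw -0.6 open 0.0471 q7 0.03 t 14.9
shift mm [-2.1 -1.6 -0.1] turn deg [ 0.   -0.01 -0.  ]
```

View pics/w10.png

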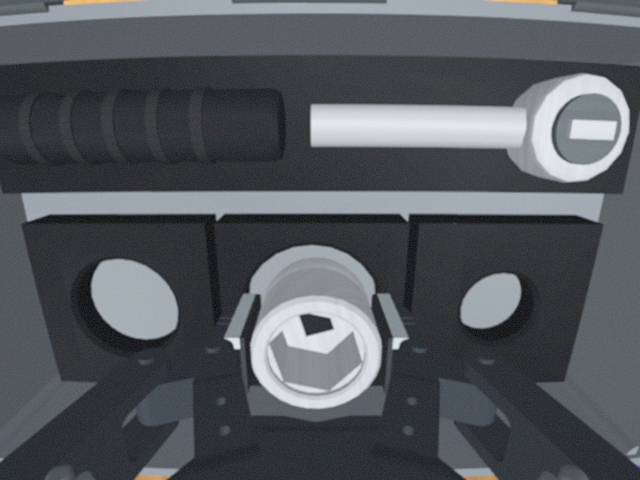

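Call:
play_rows(
  commands=[
    [[0,0,0,0,0,0],[0,0,0,0,0,0],[0,0,0,0,0,0],[0,0,0,0,0,0]],
  ],
  gripper=0.4,
)

```text
time: 15.3
position: [0.5861, 0.1641, -0.0067]
tool_rot: [-2.233, -2.21, -0.0]
force: [0.2, -0.1, -0.1]
opening: 0.0598
```

Call:
play_rows(
  commands=[
    [[0,0,-0.01,0,0,0],[0,0,-0.03,0,0,0],[0,0,-0.06,0,0,0],[0,0,-0.1,0,0,0],[0,0,-0.14,0,0,0],[0,0,-0.14,0,0,0],[0,0,-0.14,0,0,0]],
  ],
)

```text
time: 16.0
position: [0.5864, 0.1644, 0.1347]
tool_rot: [2.233, 2.21, 0.003]
force: [0.5, -0.2, -0.4]
opening: 0.0597
```

Run:
```python
from h import *
s=snapshot("wrist");cv2.imwrite("pics/w11.png",s["color"])
togo([.5152,-.245,.13],-0.6)
```

```text
pos [0.5858 0.1642 0.1335] yaw -0.6 open 0.0601 q7 -0.06 t 16.1
shift mm [-409.9  -66.4    3.3] turn deg [-0.   -0.03  0.01]
```

View pics/w11.png

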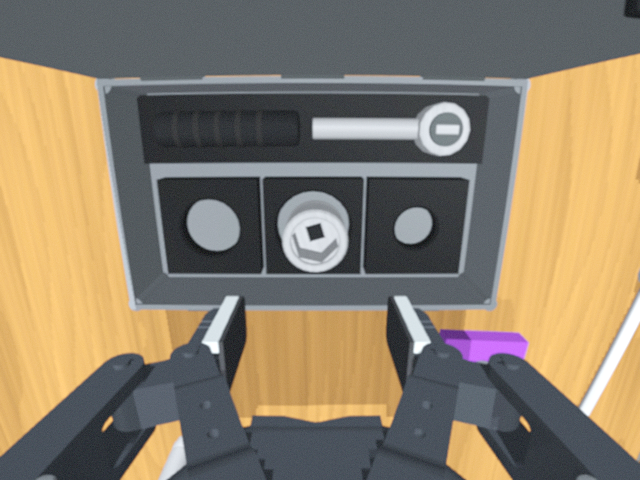

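Call:
play_rows(
  commands=[
    [[-0.045,-0.01,-0.02,0,0,0],[-0.09,-0.02,-0.02,0,0,0],[-0.135,-0.03,-0.02,0,0,0],[-0.18,-0.04,-0.02,0,0,0],[-0.225,-0.05,-0.02,0,0,0],[-0.27,-0.055,-0.02,0,0,0],[-0.315,-0.06,-0.02,0,0,0],[-0.36,-0.066,-0.02,0,0,0],[-0.395,-0.066,-0.01,0,0,0],[-0.41,-0.066,0,0,0,0]],
  ],
)

```text
time: 17.05
position: [0.5141, -0.2487, 0.1325]
tool_rot: [-2.237, -2.205, 0.002]
force: [0.1, 0.7, 0.2]
opening: 0.0597
```

Call:
play_rows(
  commands=[
    [[0,0,0,0,0,0],[0,0,0.01,0,0,0],[0,0,0.01,0,0,0]],
  ],
)

```text
time: 17.35
position: [0.5137, -0.2471, 0.1211]
tool_rot: [-2.234, -2.205, 0.003]
force: [0.1, -0.1, 0.7]
opening: 0.0595
```

Run:
```python
from h import *
s=snapshot("wrist");cv2.imwrite("pics/w12.png",s["color"]);print(proj(s,[.5147,-.2455,.04]))
togo([.5147,-.2455,.05],-0.6)
```

```text
[[314.86191848 235.34015915]]
pos [ 0.5141 -0.2472  0.1218] yaw -0.7 open 0.0599 q7 0.7 t 17.4
shift mm [ 1.7  0.7 71.8] turn deg [-0.14 -0.02 -0.12]
```

View pics/w12.png

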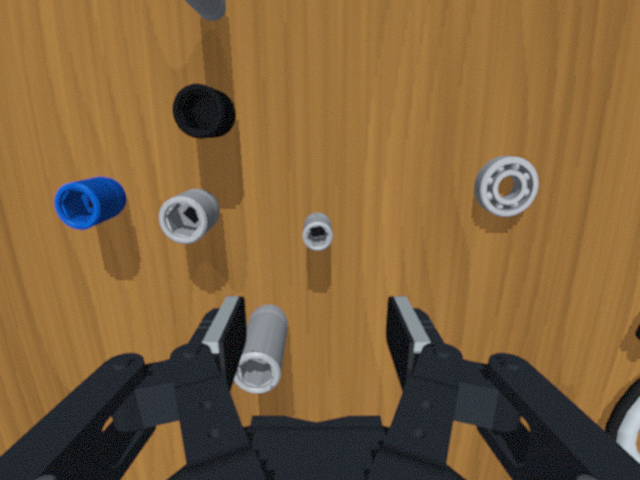

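Call:
play_rows(
  commands=[
    [[0.0025,0.002,0.04,0,0,0],[0.0025,0.002,0.08,0,0,0],[0.0025,0.002,0.115,0,0,0],[0.0025,0.002,0.133,0,0,0],[0.0025,0.002,0.137,0,0,0],[0.0025,0.002,0.137,0,0,0],[0.0025,0.002,0.137,0,0,0]],
  ],
)

```text
time: 18.1
position: [0.5167, -0.2446, -0.0139]
tool_rot: [-2.234, -2.208, 0.001]
force: [-0.3, -0.5, -0.3]
opening: 0.0597
```

Run:
```python
from h import *
s=snapshot("wrist");cv2.imwrite("pics/w13.png",s["color"])
```

```text
(no output)
```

View pics/w13.png

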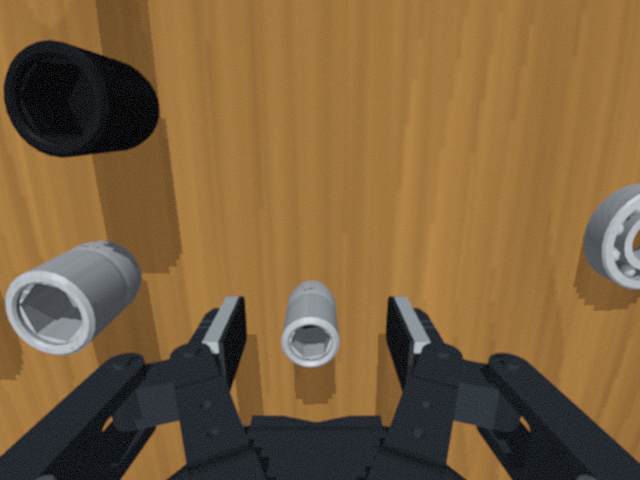

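Call:
play_rows(
  commands=[
    [[0,0,0,0,0,0],[0,0,0,0,0,0],[0,0,0,0,0,0],[0,0,0,0,0,0],[0,0,0,0,0,0],[0,0,0,0,0,0]],
  ],
  gripper=-1,
  squeeze=30,
)

```text
time: 18.75
position: [0.5171, -0.2447, -0.0132]
tool_rot: [2.235, 2.208, 0.0]
force: [-1.6, 2.2, 8.0]
opening: 0.0208
```

Call:
play_rows(
  commands=[
    [[0,0,-0.01,0,0,0],[0,0,-0.04,0,0,0],[0,0,-0.08,0,0,0],[0,0,-0.12,0,0,0],[0,0,-0.15,0,0,0],[0,0,-0.16,0,0,0],[0,0,-0.16,0,0,0]],
  ],
)

```text
time: 19.45
position: [0.5176, -0.2449, 0.1483]
tool_rot: [2.233, 2.206, 0.003]
force: [0.5, -0.5, -1.8]
opening: 0.0211
```

Run:
```python
from h import *
s=snapshot("wrist");cv2.imwrite("pics/w14.png",s["color"])
togo([.669,.09,.145],-0.6)
```

```text
pos [ 0.5171 -0.2445  0.1468] yaw -0.7 open 0.0211 q7 0.68 t 19.5
shift mm [336.3 147.9   2. ] turn deg [ 0.06 -0.01 -0.09]
```

View pics/w14.png

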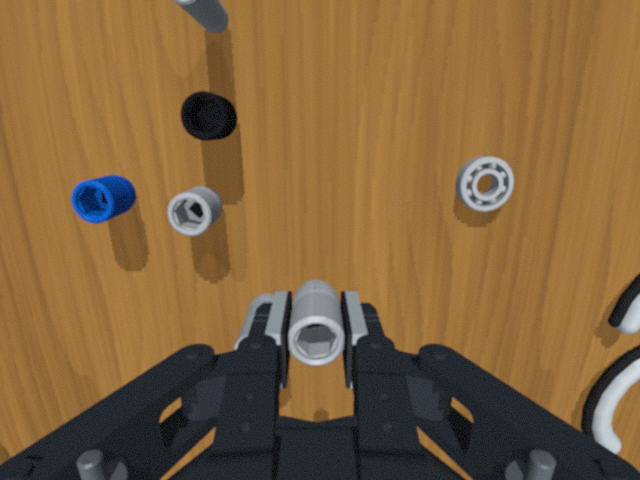

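Call:
play_rows(
  commands=[
    [[0.04,0.018,0,0,0,0],[0.08,0.036,0,0,0,0],[0.12,0.054,0,0,0,0],[0.16,0.072,0,0,0,0],[0.2,0.09,0,0,0,0],[0.24,0.108,0,0,0,0],[0.28,0.126,0,0,0,0],[0.32,0.142,0,0,0,0],[0.336,0.148,0,0,0,0],[0.336,0.148,0,0,0,0]],
  ],
)

```text
time: 20.5
position: [0.6687, 0.0927, 0.1447]
tool_rot: [-2.23, -2.212, 0.002]
force: [-0.2, -0.7, -1.3]
opening: 0.021
```

Call:
play_rows(
  commands=[
    [[0,0,0,0,0,0],[0,0,0,0,0,0]],
  ],
)

```text
time: 20.7
position: [0.668, 0.0915, 0.1437]
tool_rot: [-2.23, -2.21, 0.004]
force: [-0.5, 0.9, -0.5]
opening: 0.0208
```

Run:
```python
from h import *
s=snapshot("wrist");cv2.imwrite("pics/w15.png",s["color"])
o=telemetry.get_obs();print(plane(s,[(316.5,339)],o["position"][2]+.0532),proj(s,[[.669,.162,.008],[.669,.162,.022]]))
togo([.669,.162,.1],-0.6)
```

```text
[[0.67021088 0.09205213 0.19734442]] [[314.39750337 135.55173226]
 [314.2801902  135.84944995]]
pos [0.6682 0.0913 0.1441] yaw -0.6 open 0.0209 q7 0.1 t 20.8
shift mm [70.7  0.2 44.1] turn deg [-0.15  0.02  0.04]
```

View pics/w15.png

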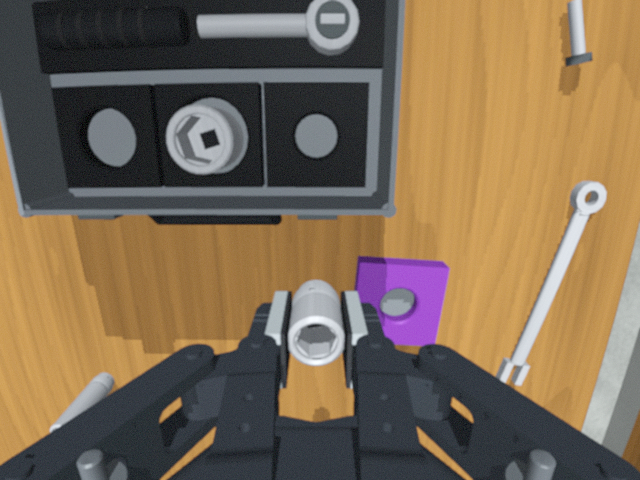

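Call:
play_rows(
  commands=[
    [[0.03,0,0,0,0,0],[0.06,0,0.01,0,0,0],[0.0705,0,0.03,0,0,0],[0.0705,0,0.05,0,0,0],[0.0705,0,0.06,0,0,0],[0.0705,0,0.06,0,0,0],[0.0705,0,0.06,0,0,0]],
  ],
)

```text
time: 21.45
position: [0.6691, 0.1609, 0.0849]
tool_rot: [-2.233, -2.209, 0.003]
force: [0.3, -0.4, -1.0]
opening: 0.0208
```

Run:
```python
from h import *
s=snapshot("wrist");cv2.imwrite("pics/w16.png",s["color"])
togo([.669,.162,-.0052],-0.6)
```

```text
pos [0.6693 0.1612 0.0853] yaw -0.6 open 0.0205 q7 0.02 t 21.5
shift mm [ 0.8 -0.2 90.5] turn deg [-0.08  0.01 -0.01]
```

View pics/w16.png

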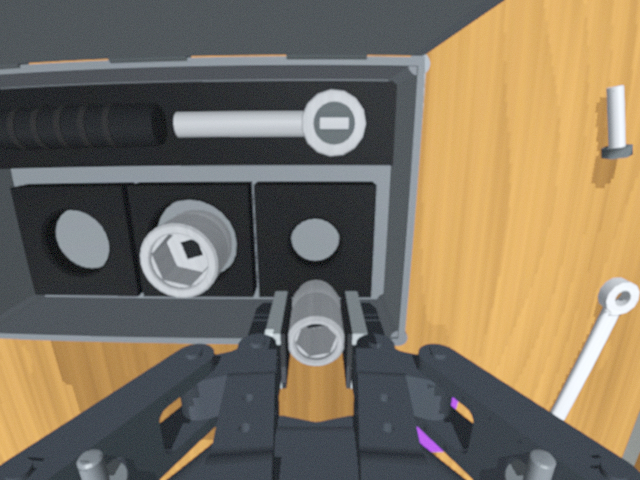

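Run:
```python
from h import *
s=snapshot("wrist");o=telemetry.get_obs()
print(plane(s,[(316.5,340)],o["position"][2]+.0532).round(4),plane(s,[(315.5,239.5)],.008).round(4), plane(s,[(256,183),(376,183),(373,297),(258,297)],.022).round(4), plane(s,[(180,258)],.054).round(4))
```

```text
[[0.6714 0.161  0.1385]] [[0.6708 0.1607 0.008 ]] [[0.6328 0.2037 0.022 ]
 [0.7106 0.2028 0.022 ]
 [0.7115 0.1216 0.022 ]
 [0.6293 0.1225 0.022 ]] [[0.5897 0.1641 0.054 ]]
```

Call:
play_rows(
  commands=[
    [[0.001,0,0.03,0,0,0],[0.001,0,0.06,0,0,0],[0.001,0,0.078,0,0,0],[0.001,0,0.082,0,0,0],[0.001,0,0.082,0,0,0],[0.001,0,0.082,0,0,0]],
  ],
)

```text
time: 22.15
position: [0.6702, 0.1624, 0.0048]
tool_rot: [2.233, 2.21, 0.001]
force: [0.3, -0.0, -0.6]
opening: 0.0208
```

Call:
play_rows(
  commands=[
    [[0,0,0.004,0,0,0],[0,0,0.004,0,0,0]],
  ],
)

```text
time: 22.35
position: [0.6705, 0.1626, 0.0013]
tool_rot: [2.233, 2.21, 0.002]
force: [-0.8, -1.0, -0.6]
opening: 0.0211
```

Call:
play_rows(
  commands=[
    [[0,0,0.003,0,0,0],[0,0,0.003,0,0,0]],
  ],
)

```text
time: 22.55
position: [0.6704, 0.1626, -0.0018]
tool_rot: [2.233, 2.21, 0.002]
force: [-0.3, 1.0, 0.0]
opening: 0.0209
```

Call:
play_rows(
  commands=[
    [[0,0,0.003,0,0,0],[0,0,0.003,0,0,0]],
  ],
)

```text
time: 22.75
position: [0.6704, 0.1626, -0.005]
tool_rot: [2.233, 2.21, 0.002]
force: [0.5, -0.3, 0.2]
opening: 0.0211
```

Call:
play_rows(
  commands=[
    [[0,0,0.001,0,0,0],[0,0,0.001,0,0,0]],
  ],
)

```text
time: 22.95
position: [0.6707, 0.1627, -0.0052]
tool_rot: [2.233, 2.21, 0.003]
force: [-5.3, -0.6, 12.0]
opening: 0.0206
```

Call:
play_rows(
  commands=[
    [[0,0,0,0,0,0],[0,0,0,0,0,0],[0,0,0,0,0,0],[0,0,0,0,0,0]],
  ],
  gripper=-0.1,
)

```text
time: 23.35
position: [0.6705, 0.1626, -0.0054]
tool_rot: [2.233, 2.21, 0.003]
force: [-0.3, 0.8, -0.2]
opening: 0.0385
```

Call:
play_rows(
  commands=[
    [[0,0,-0.01,0,0,0],[0,0,-0.03,0,0,0],[0,0,-0.06,0,0,0],[0,0,-0.1,0,0,0],[0,0,-0.14,0,0,0],[0,0,-0.14,0,0,0],[0,0,-0.14,0,0,0]],
  ],
)

```text
time: 24.05
position: [0.671, 0.1626, 0.137]
tool_rot: [2.232, 2.209, 0.007]
force: [-0.8, -1.0, -1.1]
opening: 0.0382
```

Run:
```python
from h import *
s=snapshot("wrist");cv2.imwrite("pics/w17.png",s["color"])
togo([.4195,-.2302,.12],-0.6)
```

```text
pos [0.6703 0.1626 0.1355] yaw -0.6 open 0.0382 q7 0.0 t 24.1
shift mm [-395.4 -246.8   14.4] turn deg [ 0.11 -0.1   0.01]
```

View pics/w17.png

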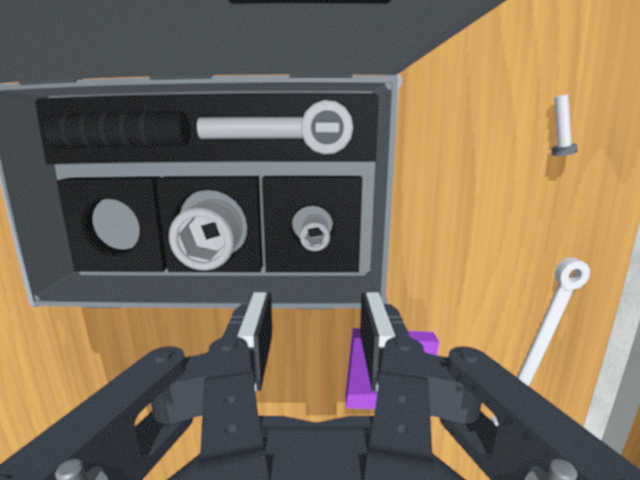

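Call:
play_rows(
  commands=[
    [[-0.042,-0.026,-0.01,0,0,0],[-0.084,-0.052,-0.02,0,0,0],[-0.126,-0.078,-0.02,0,0,0],[-0.168,-0.105,-0.02,0,0,0],[-0.21,-0.131,-0.02,0,0,0],[-0.252,-0.157,-0.02,0,0,0],[-0.294,-0.184,-0.02,0,0,0],[-0.336,-0.21,-0.015,0,0,0],[-0.375,-0.235,-0.01,0,0,0],[-0.395,-0.247,0,0,0,0]],
  ],
  gripper=0.3,
)

```text
time: 25.1
position: [0.4167, -0.2326, 0.1343]
tool_rot: [2.237, 2.206, 0.004]
force: [0.6, -0.5, 0.0]
opening: 0.0555
```

Call:
play_rows(
  commands=[
    [[0,0,0,0,0,0],[0,0,0.01,0,0,0],[0,0,0.01,0,0,0]],
  ],
)

```text
time: 25.4
position: [0.4166, -0.2313, 0.1231]
tool_rot: [-2.234, -2.206, -0.003]
force: [-0.6, 0.9, -0.2]
opening: 0.0555
```

Run:
```python
from h import *
s=snapshot("wrist");cv2.imwrite("pics/w18.png",s["color"]);print(proj(s,[.4183,-.2311,.044]))
togo([.4183,-.2311,-.0145],-0.6)
```

```text
[[315.49464459 238.11584252]]
pos [ 0.4169 -0.2315  0.1236] yaw -0.7 open 0.0552 q7 0.72 t 25.4
shift mm [1.000e-01 1.300e+00 1.381e+02] turn deg [ 0.03 -0.11 -0.11]
```

View pics/w18.png

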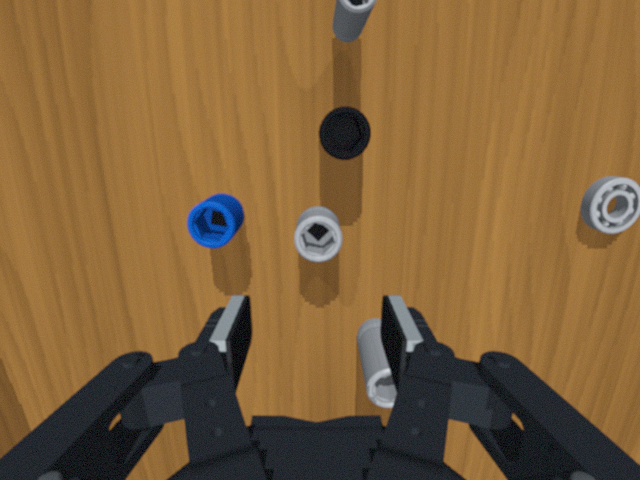

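Call:
play_rows(
  commands=[
    [[0.0005,0.003,0.03,0,0,0],[0.0005,0.003,0.06,0,0,0],[0.0005,0.003,0.075,0,0,0],[0.0005,0.003,0.075,0,0,0],[0.0005,0.003,0.075,0,0,0]],
  ],
  gripper=0.13,
)

```text
time: 25.95
position: [0.4203, -0.2309, 0.0493]
tool_rot: [-2.234, -2.207, -0.003]
force: [0.1, -0.8, 0.6]
opening: 0.0483
```

Run:
```python
from h import *
s=snapshot("wrist");cv2.imwrite("pics/w19.png",s["color"]);print(proj(s,[.420,-.231,.044]))
togo([.420,-.231,-.0145],-0.6)
```

```text
[[311.74450706 278.56487591]]
pos [ 0.4206 -0.231   0.0497] yaw -0.7 open 0.0484 q7 0.84 t 26.0
shift mm [-0.1 -0.7 64.2] turn deg [ 0.09 -0.1  -0.1 ]
```

View pics/w19.png

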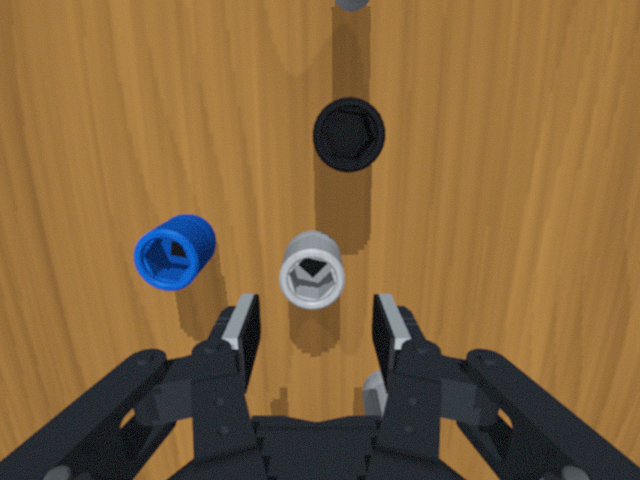

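Call:
play_rows(
  commands=[
    [[0,-0.0015,0.02,0,0,0],[0,-0.0015,0.04,0,0,0],[0,-0.0015,0.06,0,0,0],[0,-0.0015,0.064,0,0,0],[0,-0.0015,0.064,0,0,0]],
  ],
)

```text
time: 26.5
position: [0.4195, -0.2311, -0.0137]
tool_rot: [2.235, 2.208, 0.004]
force: [0.1, -0.2, 0.3]
opening: 0.0482
```

Call:
play_rows(
  commands=[
    [[0,0,0,0,0,0],[0,0,0,0,0,0],[0,0,0,0,0,0],[0,0,0,0,0,0],[0,0,0,0,0,0]],
  ],
  gripper=-1,
  squeeze=35,
)

```text
time: 27.0
position: [0.4203, -0.2315, -0.0124]
tool_rot: [2.234, 2.206, 0.006]
force: [-1.9, 0.7, 12.0]
opening: 0.034
```

Call:
play_rows(
  commands=[
    [[0,0,-0.01,0,0,0],[0,0,-0.04,0,0,0],[0,0,-0.08,0,0,0],[0,0,-0.12,0,0,0],[0,0,-0.15,0,0,0],[0,0,-0.16,0,0,0],[0,0,-0.16,0,0,0]],
  ],
)

```text
time: 27.7
position: [0.4204, -0.2315, 0.149]
tool_rot: [2.232, 2.206, 0.009]
force: [0.7, 0.1, -2.0]
opening: 0.034
```

Run:
```python
from h import *
s=snapshot("wrist");cv2.imwrite("pics/w20.png",s["color"])
togo([.5015,.09,.145],-0.6)
```

```text
pos [ 0.4198 -0.2312  0.1477] yaw -0.7 open 0.0338 q7 0.69 t 27.8
shift mm [322.1  78.    3.6] turn deg [ 0.27 -0.09 -0.07]
```

View pics/w20.png

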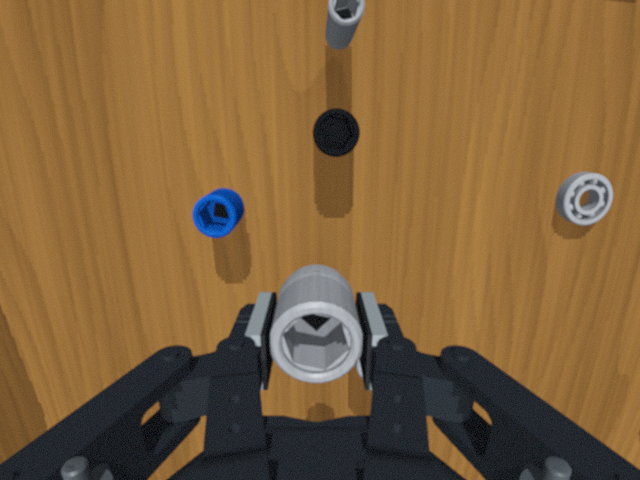

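Call:
play_rows(
  commands=[
    [[0.04,0.01,0,0,0,0],[0.08,0.02,0,0,0,0],[0.12,0.03,0,0,0,0],[0.16,0.04,0,0,0,0],[0.2,0.05,0,0,0,0],[0.24,0.06,0,0,0,0],[0.28,0.068,0,0,0,0],[0.31,0.075,0,0,0,0],[0.322,0.078,0,0,0,0],[0.322,0.078,0,0,0,0]],
  ],
)

```text
time: 28.75
position: [0.501, 0.0909, 0.1472]
tool_rot: [2.231, 2.21, 0.004]
force: [0.4, -0.8, -1.4]
opening: 0.0338
```

Call:
play_rows(
  commands=[
    [[0,0,0,0,0,0],[0,0,0,0,0,0]],
  ],
)

```text
time: 28.95
position: [0.5005, 0.0896, 0.1466]
tool_rot: [2.233, 2.208, 0.002]
force: [0.1, -0.5, -1.7]
opening: 0.034
```

Run:
```python
from h import *
s=snapshot("wrist");cv2.imwrite("pics/w21.png",s["color"])
o=telemetry.get_obs();print(plane(s,[(316,340)],o["position"][2]+.0564),proj(s,[[.503,.163,.008],[.503,.163,.022]]))
togo([.5015,.162,.1],-0.6)
```

```text
[[0.50230895 0.09166219 0.20323737]] [[315.17523089 131.96255767]
 [315.18396425 132.08087041]]
pos [0.5007 0.0897 0.1468] yaw -0.6 open 0.0338 q7 -0.01 t 29.0
shift mm [72.3 -0.1 46.8] turn deg [ 0.12 -0.01 -0.04]
```

View pics/w21.png

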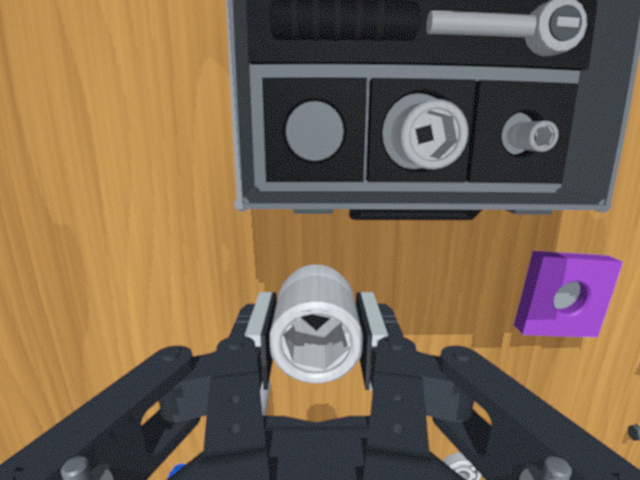

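Call:
play_rows(
  commands=[
    [[0.03,0.0005,0,0,0,0],[0.06,0.0005,0.01,0,0,0],[0.0725,0.0005,0.03,0,0,0],[0.0725,0.0005,0.05,0,0,0],[0.0725,0.0005,0.06,0,0,0],[0.0725,0.0005,0.06,0,0,0],[0.0725,0.0005,0.06,0,0,0]],
  ],
)

```text
time: 29.7
position: [0.5026, 0.1615, 0.0875]
tool_rot: [2.234, 2.206, 0.003]
force: [0.1, -0.6, -1.0]
opening: 0.0341
```

Run:
```python
from h import *
s=snapshot("wrist");o=telemetry.get_obs();cv2.imwrite("pics/w22.png",s["color"])
print(plane(s,[(316,340)],o["position"][2]+.0564).round(4),proj(s,[.503,.1635,.008]))
togo([.5012,.1625,-.0044],-0.6)
```

```text
[[0.5043 0.1635 0.1441]] [[313.56797282 235.36290866]]
pos [0.5027 0.1617 0.0877] yaw -0.7 open 0.0342 q7 -0.08 t 29.8
shift mm [ 0.7 -1.8 92.1] turn deg [ 0.18 -0.03 -0.09]
```

View pics/w22.png

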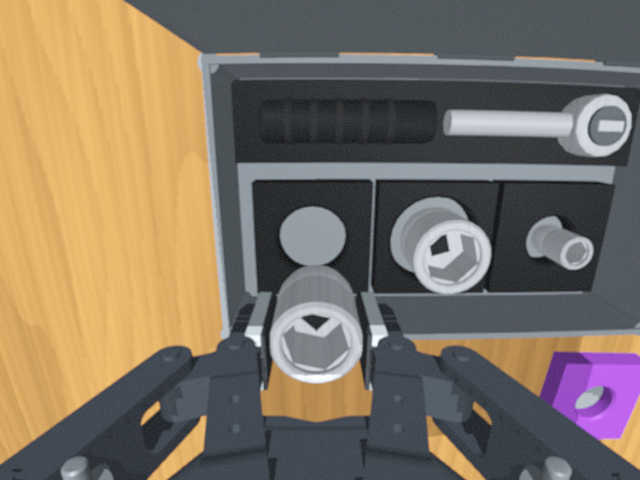

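Call:
play_rows(
  commands=[
    [[0,-0.0015,0.03,0,0,0],[0,-0.0015,0.06,0,0,0],[0,-0.0015,0.08,0,0,0],[0,-0.0015,0.085,0,0,0],[0,-0.0015,0.085,0,0,0],[0,-0.0015,0.085,0,0,0]],
  ],
)

```text
time: 30.35
position: [0.5023, 0.162, 0.004]
tool_rot: [2.233, 2.206, 0.007]
force: [-0.0, 0.4, -1.0]
opening: 0.0337
```

Call:
play_rows(
  commands=[
    [[0,0,0.004,0,0,0],[0,0,0.004,0,0,0]],
  ],
)

```text
time: 30.55
position: [0.5027, 0.1622, 0.0005]
tool_rot: [2.233, 2.206, 0.008]
force: [-0.2, 0.2, -1.3]
opening: 0.0339
```

Call:
play_rows(
  commands=[
    [[0,0,0.002,0,0,0],[0,0,0.002,0,0,0]],
  ],
)

```text
time: 30.75
position: [0.5027, 0.1623, -0.0014]
tool_rot: [2.233, 2.206, 0.009]
force: [-0.2, 0.2, -1.6]
opening: 0.0339
```

Call:
play_rows(
  commands=[
    [[0,0,0.002,0,0,0],[0,0,0.002,0,0,0]],
  ],
)

```text
time: 30.95
position: [0.5026, 0.1623, -0.0036]
tool_rot: [2.233, 2.206, 0.008]
force: [-0.3, -0.4, -1.7]
opening: 0.034
```

Call:
play_rows(
  commands=[
    [[0,0,0.0015,0,0,0],[0,0,0.0015,0,0,0]],
  ],
)

```text
time: 31.15
position: [0.5028, 0.1624, -0.0044]
tool_rot: [2.234, 2.206, 0.009]
force: [-7.1, -0.5, 18.1]
opening: 0.0339
```

Call:
play_rows(
  commands=[
    [[0,0,0,0,0,0],[0,0,0,0,0,0],[0,0,0,0,0,0],[0,0,0,0,0,0]],
  ],
  gripper=0.13,
)

```text
time: 31.55
position: [0.5028, 0.1624, -0.0045]
tool_rot: [2.233, 2.206, 0.009]
force: [0.7, -0.2, -1.0]
opening: 0.0482
```

Call:
play_rows(
  commands=[
    [[0,0,-0.01,0,0,0],[0,0,-0.03,0,0,0],[0,0,-0.06,0,0,0],[0,0,-0.1,0,0,0],[0,0,-0.14,0,0,0],[-0.01,0.04,-0.16,0,0,0],[-0.02,0.08,-0.16,0,0,0],[-0.02,0.08,-0.16,0,0,0],[-0.02,0.08,-0.16,0,0,0]],
  ],
)

```text
time: 32.45
position: [0.5817, 0.1403, 0.156]
tool_rot: [2.235, 2.205, 0.008]
force: [0.2, 0.3, -0.7]
opening: 0.0481
```

Run:
```python
from h import *
s=snapshot("wrist");cv2.imwrite("pics/w23.png",s["color"]);print(s["extrinsics"][:3,3])
c=snapshot("scene");cv2.imwrite("pics/s23.png",c["color"])
t=snapshot("top");cv2.imwrite("pics/t23.png",t["color"])
togo([.58,.36,.3],-0.6)
```

```text
[0.58367507 0.21529113 0.32781324]
pos [0.5808 0.1414 0.1559] yaw -0.7 open 0.048 q7 -0.03 t 32.6
shift mm [ 219.    -2.7 -143.5] turn deg [ 0.27 -0.16 -0.07]
```

View pics/w23.png

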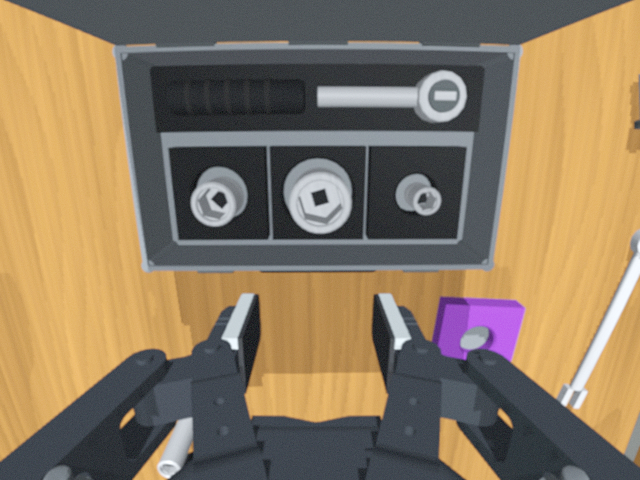

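View pics/s23.png

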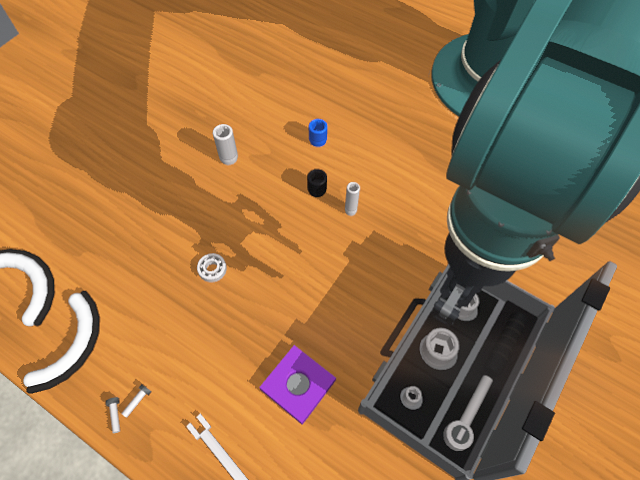

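View pics/t23.png

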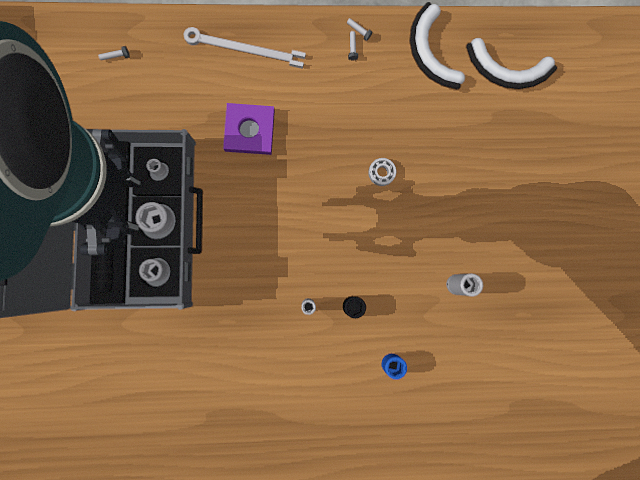

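Run:
```python
from h import *
s=snapshot("wrist")
for n,p,z in [("S",(426,201),.048),("L",(320,204),.054),("M",(214,203),.052)]: print(n,plane(s,[p],z).round(4))
# block corners
print(plane(s,[(170,147),(267,147),(270,240),(175,240)],.022).mean(0).round(4),plane(s,[(272,147),(366,147),(366,239),(274,239)],.022).mean(0).round(4),plane(s,[(370,147),(465,147),(460,239),(369,239)],.022).mean(0).round(4))
# lid corners: scene px of the free-edge ends + top
t=snapshot("top")
# hinge line/lid: scene free edge ends (614,264) & (521,471) ; top (8,86)
c=snapshot("scene")
print(tri(t,(10,87),c,(523,468)))
print("rim corners",plane(t,[(78,132),(190,132),(73,307),(192,305)],.06).round(4))
```

```text
S [[0.6701 0.1623 0.048 ]]
L [[0.5866 0.162  0.054 ]]
M [[0.5047 0.1637 0.052 ]]
[0.5021 0.1647 0.022 ] [0.5868 0.1639 0.022 ] [0.6695 0.1629 0.022 ]
(array([0.72195555, 0.27687717, 0.2211185 ]), np.float64(0.007593739396847487))
rim corners [[0.7215 0.2715 0.06  ]
 [0.7206 0.0988 0.06  ]
 [0.45   0.2711 0.06  ]
 [0.4482 0.0942 0.06  ]]
```

Call:
play_rows(
  commands=[
    [[0,0,-0.05,0,0,0],[0,0,-0.1,0,0,0],[0,0,-0.145,0,0,0],[0.04,0,-0.15,0,0,0],[0.085,0,-0.15,0,0,0],[0.13,0,-0.15,0,0,0],[0.175,0,-0.15,0,0,0],[0.21,0,-0.15,0,0,0],[0.228,0,-0.15,0,0,0],[0.228,0,-0.15,0,0,0]],
  ],
  gripper=-1,
)

```text
time: 33.75
position: [0.582, 0.3716, 0.3059]
tool_rot: [2.229, 2.212, 0.008]
force: [-1.5, 0.8, 0.3]
opening: -0.0001
```

Run:
```python
from h import *
c=snapshot("scene");cv2.imwrite("pics/s24.png",c["color"])
w=snapshot("wrist");cv2.imwrite("pics/w24.png",w["color"])
togo([.58,.37,.157],-0.6)
```

```text
pos [0.5831 0.3679 0.3067] yaw -0.7 open 0.0 q7 -0.41 t 33.9
shift mm [  1.7  -4.  149.7] turn deg [ 0.3  -0.13 -0.1 ]
```

View pics/s24.png

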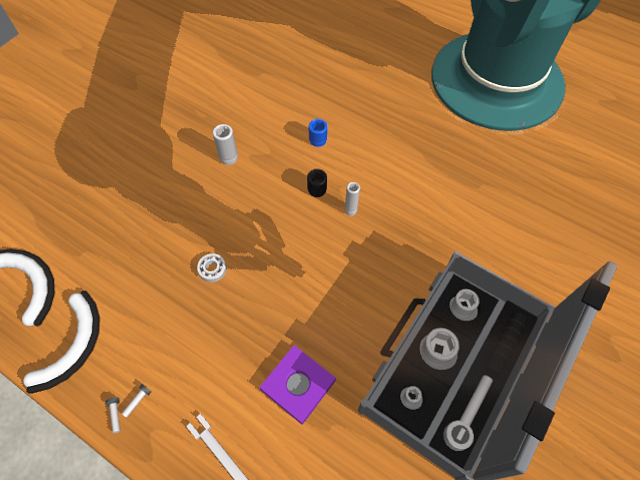

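View pics/w24.png

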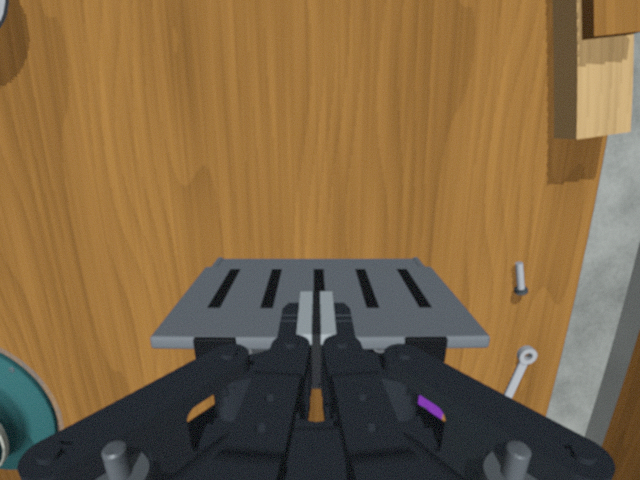

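Run:
```python
from h import *
w=snapshot("wrist")
for z in (.215,.222,.23): print(z,plane(w,[(320,337),(320,347),(153,340),(488,340)],z).round(4))
print(plane(w,[(320,259)],.06).round(4))
```

```text
0.215 [[0.5878 0.2786 0.215 ]
 [0.5877 0.2689 0.215 ]
 [0.447  0.2769 0.215 ]
 [0.7305 0.2719 0.215 ]]
0.222 [[0.5877 0.283  0.222 ]
 [0.5876 0.2736 0.222 ]
 [0.4506 0.2813 0.222 ]
 [0.7267 0.2764 0.222 ]]
0.23 [[0.5876 0.288  0.23  ]
 [0.5875 0.2789 0.23  ]
 [0.4548 0.2863 0.23  ]
 [0.7222 0.2816 0.23  ]]
[[0.5905 0.2914 0.06  ]]
```

Call:
play_rows(
  commands=[
    [[0,0,0.04,0,0,0],[0,0,0.08,0,0,0],[0,0,0.12,0,0,0],[0,0,0.147,0,0,0],[0,0,0.147,0,0,0],[-0.02,0,0.147,0,0,0],[-0.04,0,0.147,0,0,0],[-0.04,0,0.147,0,0,0]],
  ],
)

```text
time: 34.7
position: [0.5852, 0.3234, 0.1621]
tool_rot: [2.239, 2.199, 0.012]
force: [0.2, -0.6, 1.0]
opening: -0.0
```

Run:
```python
from h import *
o=telemetry.get_obs();print(o["position"])
w=snapshot("wrist");cv2.imwrite("pics/w25.png",w["color"])
import numpy as np
p=o["position"]
for th in range(90,-1,-10):
    t=np.radians(th);r=.13
    y=.277-r*np.cos(t)+.012*np.sin(t)+.011;z=.06+r*np.sin(t)+.012*np.cos(t)-.029
    print(th,round(y,4),round(z,4),"tool x",round(1000*(y-p[1])),"tool z",round(-1000*(z-p[2])))
```

```text
[0.58517642 0.32342952 0.16210871]
90 0.3 0.161 tool x -23 tool z 1
80 0.2772 0.1611 tool x -46 tool z 1
70 0.2548 0.1573 tool x -69 tool z 5
60 0.2334 0.1496 tool x -90 tool z 13
50 0.2136 0.1383 tool x -110 tool z 24
40 0.1961 0.1238 tool x -127 tool z 38
30 0.1814 0.1064 tool x -142 tool z 56
20 0.1699 0.0867 tool x -153 tool z 75
10 0.1621 0.0654 tool x -161 tool z 97
0 0.158 0.043 tool x -165 tool z 119
```

View pics/w25.png

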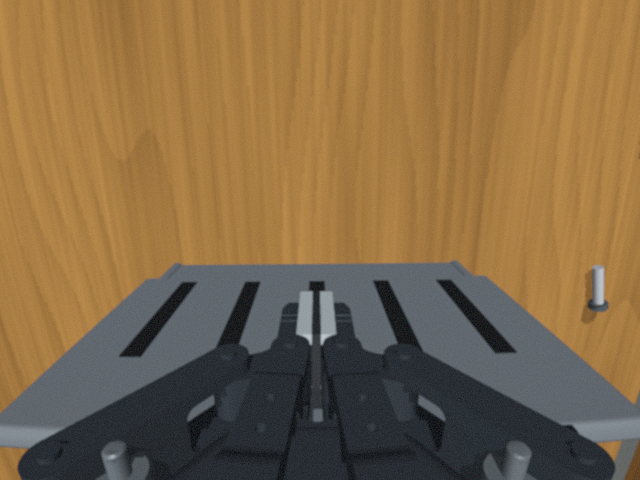

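Call:
play_rows(
  commands=[
    [[-0.02,0,0.001,0,0,0],[-0.035,0,0.001,0,0,0],[-0.05,0,0.002,0,0,0],[-0.065,0,0.005,0,0,0],[-0.08,0,0.009,0,0,0],[-0.09,0,0.013,0,0,0],[-0.09,0,0.013,0,0,0]],
  ],
)

```text
time: 35.45
position: [0.5832, 0.2333, 0.1478]
tool_rot: [2.24, 2.199, 0.01]
force: [-0.1, -0.7, 0.2]
opening: 0.0003
```

Run:
```python
from h import *
o=telemetry.get_obs();print(o["position"])
w=snapshot("wrist");cv2.imwrite("pics/w26.png",w["color"])
c=snapshot("scene");cv2.imwrite("pics/s26.png",c["color"])
p=o["position"]
for th in range(60,-1,-10):
    t=np.radians(th);r=.13
    y=.277-r*np.cos(t)+.012*np.sin(t)+.011;z=.06+r*np.sin(t)+.012*np.cos(t)-.029
    print(th,"tool x",round(1000*(y-p[1])),"tool z",round(-1000*(z-p[2])))
```

```text
[0.58322228 0.23329765 0.14784505]
60 tool x 0 tool z -2
50 tool x -20 tool z 10
40 tool x -37 tool z 24
30 tool x -52 tool z 41
20 tool x -63 tool z 61
10 tool x -71 tool z 82
0 tool x -75 tool z 105
```

View pics/w26.png

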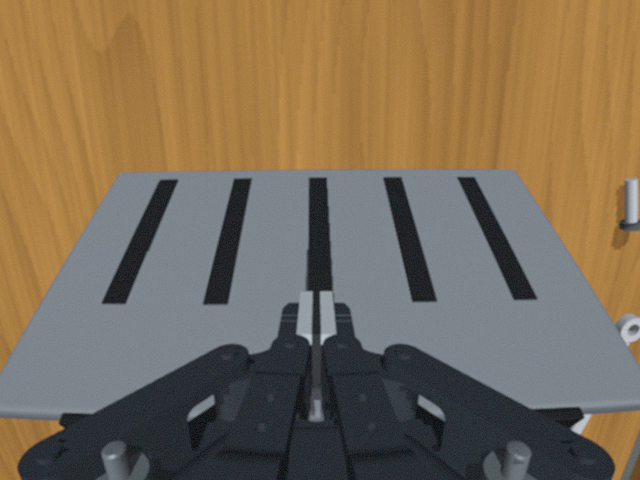

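View pics/s26.png

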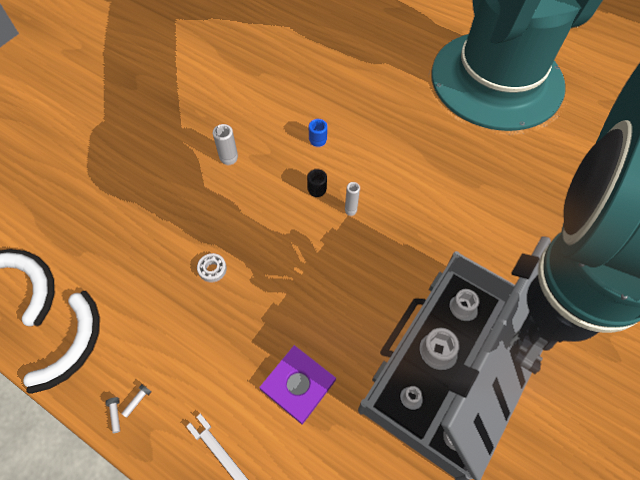

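Call:
play_rows(
  commands=[
    [[-0.01,0,0.003,0,0,0],[-0.02,0,0.01,0,0,0],[-0.029,0,0.017,0,0,0],[-0.037,0,0.024,0,0,0],[-0.045,0,0.033,0,0,0],[-0.052,0,0.042,0,0,0],[-0.058,0,0.052,0,0,0],[-0.063,0,0.062,0,0,0],[-0.067,0,0.072,0,0,0],[-0.071,0,0.082,0,0,0]],
  ],
)

```text
time: 36.55
position: [0.5823, 0.1645, 0.0649]
tool_rot: [2.238, 2.202, 0.01]
force: [0.7, 2.1, 0.6]
opening: -0.0002
```

Run:
```python
from h import *
o=telemetry.get_obs();print(o["position"])
w=snapshot("wrist");cv2.imwrite("pics/w27.png",w["color"])
```

```text
[0.58234403 0.16445626 0.06493965]
```

View pics/w27.png

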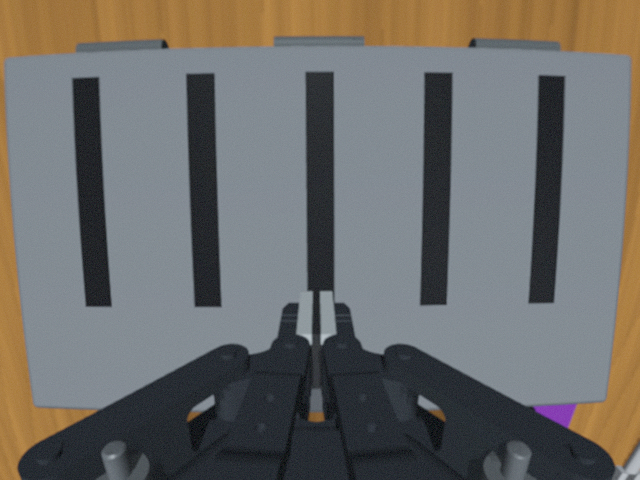

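Call:
play_rows(
  commands=[
    [[-0.002,0,0.01,0,0,0],[-0.003,0,0.018,0,0,0],[-0.003,0,0.018,0,0,0]],
  ],
)

```text
time: 36.9
position: [0.581, 0.1604, 0.0442]
tool_rot: [2.24, 2.202, 0.005]
force: [0.1, -0.4, -0.6]
opening: 0.0002
```

Call:
play_rows(
  commands=[
    [[0,0,0.003,0,0,0],[0,0,0.003,0,0,0]],
  ],
)

```text
time: 37.1
position: [0.5815, 0.1607, 0.0427]
tool_rot: [2.24, 2.202, 0.007]
force: [-6.2, -2.3, 22.3]
opening: -0.0
```

Call:
play_rows(
  commands=[
    [[0,0,0.002,0,0,0],[0,0,0.002,0,0,0]],
  ],
)

```text
time: 37.3
position: [0.5816, 0.1607, 0.0425]
tool_rot: [-2.24, -2.202, -0.008]
force: [-15.7, -4.6, 34.8]
opening: 0.0002
```

Call:
play_rows(
  commands=[
    [[0,0,-0.02,0,0,0],[0,0,-0.06,0,0,0],[0,0,-0.1,0,0,0],[0,0,-0.15,0,0,0],[0,0,-0.2,0,0,0],[0.04,0,-0.22,0,0,0],[0.08,0,-0.22,0,0,0],[0.12,0,-0.22,0,0,0],[0.16,0,-0.22,0,0,0],[0.2,0,-0.22,0,0,0]],
  ],
)

```text
time: 38.3
position: [0.5839, 0.3618, 0.2636]
tool_rot: [-2.24, -2.203, -0.009]
force: [0.5, -0.2, 0.5]
opening: -0.0001
```

Call:
play_rows(
  commands=[
    [[0,0,0,0,0,0],[0,0,0,0,0,0],[0,0,0,0,0,0]],
  ],
)

```text
time: 38.6
position: [0.5842, 0.3608, 0.2638]
tool_rot: [2.241, 2.201, 0.009]
force: [0.0, 1.1, 0.6]
opening: 0.0002
```

Run:
```python
from h import *
c=snapshot("scene");cv2.imwrite("pics/s28.png",c["color"])
t=snapshot("top");cv2.imwrite("pics/t28.png",t["color"])
print(telemetry.get_obs()["position"],telemetry.get_obs()["force"])
```

```text
[0.58428224 0.36056752 0.26399387] [ 0.48564431 -0.41202921 -0.16128349]
```

View pics/s28.png

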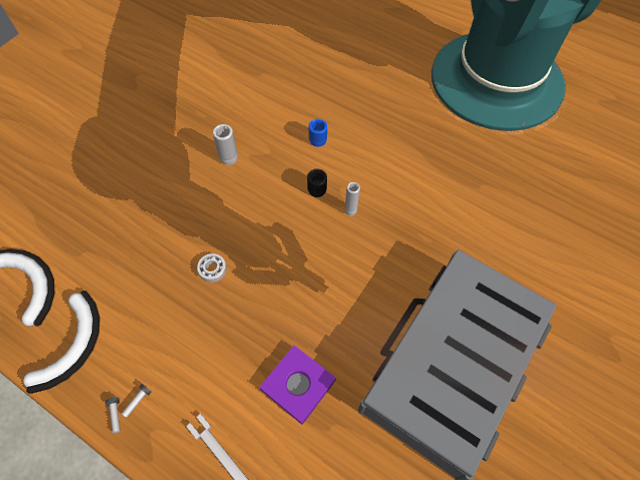

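View pics/t28.png

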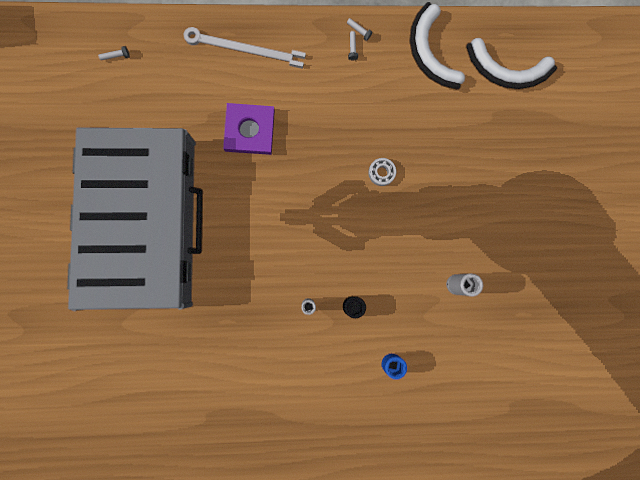

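The lid lies flat on the case. The deep sockets in the top view at (308,307) and (471,285), and the bearing at (382,171), are at their starting pixels. The gripper is clear of everything.

```bash
python3 -c "
from station import close_job
print(close_job())"
```

```text
the job is handed in; nothing more can be done
None
```

The three short sockets are standing in the cut-outs for their own sizes. The lid is shut, and I handed the job in at about 39 s of the 88 s allowed.

**Last checks:**
- **Sockets:** Each rim was within about 3 mm of its insert's centre. Each foot met the cut-out floor at the expected height, and all three were released well before I moved the lid. I could not see them again once the lid was shut.
- **Lid:** The fingers pressed it onto its stop at a height of about 72 mm, which matches the rim plus the lid's thickness, and it looks flat in both views.
- **Other parts:** The deep sockets and the bearing stayed at their starting pixels, and the black, blue and purple look-alikes were not touched.
- **Robot:** It was clear of everything when I handed in.

**What disagreed:** The real fingertips sat about 29 mm higher than the reported tool position. Because of this, my first grasp of the large socket closed on air above it, without moving anything. I found the offset with a gentle touch on the bench, which peaked at about 39 N, and allowed for it from then on.

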